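# Clear the inlay bench: nest the bowls, set the plaques on the easel

### The arm

A 6-joint arm with a two-finger parallel gripper is mounted at the origin on the work surface. World frame = base frame: x ahead of the robot, y to its left, z up, the work surface at z = 0. Lengths are in m, angles in rad, forces in N, time in s.
With the tool pointing down it reaches from about 0.225 to 0.875 m from the base axis. Payload 3.4 kg.
Tool frame: the origin (TCP) lies at the very end of the fingers, on their centre line; the grasp point (between the pads) lies 19 mm behind it (grip_depth is the distance from the TCP to the grasp point, in m); x points along the fingers, z is the direction in which the jaws open and shut, and the axes are right-handed (so a half turn about x gives the same grasp; the last joint's range is limited). The gripper opens to 85 mm and grips with 20 to 120 N. Pads are 22 mm wide; open, the fingers measure 114 mm over their backs; the gripper's body (76 mm by 85 mm) begins 54 mm behind the grasp point. The pads swing forward as they close: fully open they stand 13 mm farther back than shut.
Start: joints at [-0.121, 0.276, 1.505, -0, 1.361, -0.121], TCP at [0.575, -0, 0.231] pointing down, gripper open.
Joint ranges: [-2.89, 2.89], [-0.75, 2.08], [0.22, 2.7], [-1.18, 4.32], [0.11, 2.71], [-2.7, 2.7]. Speed limits (rad/s): [2.57, 2.57, 3.14, 3.14, 3.14, 3.14].

### API

Orientations are given as a unit quaternion [w, x, y, z].
In Python, from rig import get_state, get_image, sign_off, grip_depth gives the robot as it stands. The module is installed in compiled form; this text tells all that it offers.
- The arm moves only by the tool arm_command, never from a script. Its argument "series" is a list of rows, each an object with "dp": the shift along the tool's x, y, z scaled (see below), a list of three; "angular": the turn, a rotation vector about the tool's x, y, z scaled (see below), a list of three; "gripper": the finger opening in mm, from 0 to 85.4. A call has exactly 8 rows; each row shifts and turns the pose as measured when the row begins, along the tool's axes as they then stand; what a row does not reach is not made up. The controller multiplies each number of a shift by 0.12 m and each number of a turn by 90 degrees. A row lasts 1/8 s, in which the tool goes at most 62.5 mm and 10.7 degrees, less where a joint would pass 70% of its speed; a pose out of reach is approached as far as the arm can. A call with a number of a shift or a turn outside -1 to 1 is refused whole. A call with a gripper value outside its range is refused whole. The fingers move at their own pace and stop on an object; "grip_force" is the grip in N (left out, the last holds). Time passes only in rows, so rows that do not move let the fingers close, or fill a call up. It gives the time, the measured TCP pose, the force and the opening at its end, in the units of the state.
- get_state(): the state, without advancing time (a new reading comes with each control period).
- get_image(name): name is "scene" or "side" or "wrist"; returns a dict with "image" (400x640x3 uint8, blue, green, red), "depth" (400x640 float32, m along the optical axis (not along the pixel's ray), 0 where there is no reading), "mtx" (3x3 intrinsics, pixels), "view" (4x4, takes a point from world to camera coordinates); the wrist camera has in their place "mount" (4x4, takes a point from camera to tool coordinates, whose origin is the TCP and whose axes are the tool frame's). Camera axes: x right, y up, looking along -z (the intrinsics and any distortion apply to the point x, -y, -z); pixel columns grow to the right and rows downward; lengths in m; the calibration is good to about 2 mm. A picture is of the moment at which its call begins: read the wrist's pose just before it.
- sign_off(): hands the job in, once; it reports no verdict.
The state is a dict: "clock": time; "qpos": joint angles; "qd": joint speeds; "effort": joint torques, N m; "position": TCP position; "ee_rot": TCP orientation; "contact_force": force on the tool from outside, world axes, zero at the start; "moment": the same for the moment, N m; "width": finger opening in m.
Only numpy, scipy, OpenCV 4.12 (cv2) and the standard library are available. Lean on these libraries where they do the work, as an engineer would, in place of code of your own. Each camera call takes 0.05 s, during which the arm holds its last target. There are 200 camera calls.

### The job

Clear up the inlay bench: put the grey rubbing block that lies on the round wooden board away in the blue tray, and on the freed board nest all the green bowls upright, one inside another, in a single stack near its middle. Lay every octagonal marble plaque, inlay up and none overlapping, flat on the sloping easel with its lower edge resting against the ledge. Leave the jar, the hammer and the marble offcut where they are.

Things in the scene. Friction and masses are not known exactly. Their poses are not given: they have to be found in the camera images.
- bowl_1: Dark green bowl like a small flowerpot, 45 mm high: outside 36 mm wide at the foot, 53 mm at height 31 mm, then a stepped-out upright rim collar 62 mm wide from height 33 to 45 mm; wall 3 mm, inner floor 15 mm above the underside; 120 g. Nested in a like bowl it sits 15 mm higher, with 1 mm play. Origin: centre of the underside, z up. Starts upright; 3 or 4 present (absent: None).
- bowl_2: Dark green bowl like a small flowerpot, 45 mm high: outside 36 mm wide at the foot, 53 mm at height 31 mm, then a stepped-out upright rim collar 62 mm wide from height 33 to 45 mm; wall 3 mm, inner floor 15 mm above the underside; 120 g. Nested in a like bowl it sits 15 mm higher, with 1 mm play. Origin: centre of the underside, z up. Starts upright; 3 or 4 present (absent: None).
- bowl_3: Dark green bowl like a small flowerpot, 45 mm high: outside 36 mm wide at the foot, 53 mm at height 31 mm, then a stepped-out upright rim collar 62 mm wide from height 33 to 45 mm; wall 3 mm, inner floor 15 mm above the underside; 120 g. Nested in a like bowl it sits 15 mm higher, with 1 mm play. Origin: centre of the underside, z up. Starts upright; 3 or 4 present (absent: None).
- bowl_4: Dark green bowl like a small flowerpot, 45 mm high: outside 36 mm wide at the foot, 53 mm at height 31 mm, then a stepped-out upright rim collar 62 mm wide from height 33 to 45 mm; wall 3 mm, inner floor 15 mm above the underside; 120 g. Nested in a like bowl it sits 15 mm higher, with 1 mm play. Origin: centre of the underside, z up. Starts upright; 3 or 4 present (absent: None).
- plaque_1: Octagonal marble plaque, 54 mm across flats, 16 mm thick, 105 g; white sides, ochre upper face inlaid with a flower. Origin: centre of the underside; z points out of the inlaid face; x and y pass through the middles of flat sides (flats every 45 degrees). Starts face up on the table; 2 or 3 present (absent: None).
- plaque_2: Octagonal marble plaque, 54 mm across flats, 16 mm thick, 105 g; white sides, ochre upper face inlaid with a flower. Origin: centre of the underside; z points out of the inlaid face; x and y pass through the middles of flat sides (flats every 45 degrees). Starts face up on the table; 2 or 3 present (absent: None).
- plaque_3: Octagonal marble plaque, 54 mm across flats, 16 mm thick, 105 g; white sides, ochre upper face inlaid with a flower. Origin: centre of the underside; z points out of the inlaid face; x and y pass through the middles of flat sides (flats every 45 degrees). Starts face up on the table; 2 or 3 present (absent: None).
- easel_board: Pale slippery board of a fixed low easel, sloping 25 deg, dark 10 mm high ledge along its low edge on the robot's side. Origin: inner corner of board surface and ledge, mid width, 25 mm above table. x up the slope (surface runs 0 to 83 mm), y along the ledge (-170 to 170 mm), z out of the surface. Plaques slide down to the ledge; one lying right has its origin at x=27 mm, z=0.
- bowl_board: Round pale wooden board with a dark rim, 150 mm in diameter, 12 mm thick, flat top, fixed to the table. Origin: centre of its underside, on the table. The rubbing block starts on it.
- tool_tray: Blue open tray fixed to the table, 110 mm (its x) by 150 mm (its y) outside, 35 mm high, walls and floor 5 mm thick, empty. Origin: centre of its underside.
- rubbing_block: Dark grey rubbing block with a brown stripe, 90 mm long (its x), 32 mm wide (y), 22 mm thick (z), 150 g. Origin: centre of the underside. Starts lying on the round board.
- pigment_jar: Bystander: amber glass jar with white lid, 60 mm in diameter, 90 mm high. Origin: centre of the underside.
- hammer: Bystander: hammer lying on the table at the robot's right. Origin: at the underside near its middle.
- marble_offcut: Bystander: white marble block 60 x 80 x 30 mm. Origin: centre of the underside.
Things that resemble listed ones, but are neither listed nor needed, are in the scene too. What is shaped like the plaque_2 but pink, red or yellow is not meant.

How it is judged:
By the outcome, as a careful person would: the job done as asked, in the order asked, and still so for the second after the job is handed in, with the robot touching nothing.
Of bowl_1, bowl_2, bowl_3, bowl_4 only 3 to 4 are there at a start; the rules pass over those that are not, and their reading is None.
Of plaque_1, plaque_2, plaque_3 only 2 to 3 are there at a start; the rules pass over those that are not, and their reading is None.
At some moment in a run one of plaque_1, plaque_2, plaque_3, rubbing_block may be knocked a few centimetres aside while the robot is not near it.
Once in a run the grip may slacken for a moment while it holds something.
It also fails if it takes over 192 s, if anything falls off the work surface, if the arm or the gripper's body presses on something with over 40 N, if the wrist force passes 120 N, or if a joint passes its speed limit or range.

## Working session

There is one attempt and no reset: what is moved stays moved. The work goes in short steps, Python scripts to look and compute and a tool call to move; the robot and the scene stay as the last step left them, time stands still between calls to the robot, and variables do not carry over. Pictures are saved under pics/ and viewed, about 12 in all and at most 16, crops included, and the job is handed in when it is done.

Besides the shell and the picture viewer there is one more tool, called after ">>>" as name(argument=value, ...) on one line, values as JSON. arm_command: Moves the arm, as the interface text tells. Its arguments: {"type":"object","properties":{"series":{"type":"array","items":{"type":"object","properties":{"dp":{"type":"array","items":{"type":"number"}},"angular":{"type":"array","items":{"type":"number"}},"gripper":{"type":"number"}}}},"grip_force":{"type":"number"}},"required":["series"]}

```bash
mkdir -p pics; ls; cat > h.py <<'E'
import numpy as np, cv2
from rig import get_state, get_image, sign_off, grip_depth
from scipy.spatial.transform import Rotation as R
def toolT():
    s=get_state(); q=np.array(s["ee_rot"]); T=np.eye(4)
    T[:3,:3]=R.from_quat([q[1],q[2],q[3],q[0]]).as_matrix(); T[:3,3]=s["position"]; return T
def grab(name):
    T=toolT(); d=get_image(name)
    d["cw"]=T@np.array(d["mount"]) if "mount" in d else np.linalg.inv(np.array(d["view"]))
    return d
def cloud(d):
    z=d["depth"]; K=np.array(d["mtx"]); v,u=np.mgrid[:z.shape[0],:z.shape[1]]
    p=np.stack([(u-K[0,2])/K[0,0]*z,-(v-K[1,2])/K[1,1]*z,-z],-1)
    P=p@d["cw"][:3,:3].T+d["cw"][:3,3]; P[z<=0]=np.nan; return P
def ray(d,u,v,h):
    K=np.array(d["mtx"]); r=d["cw"][:3,:3]@np.array([(u-K[0,2])/K[0,0],-(v-K[1,2])/K[1,1],-1]); c=d["cw"][:3,3]
    return c+r*(h-c[2])/r[2]
E
python3 - <<'E'
from h import *
s=get_state(); print(s, grip_depth)
for n in("scene","side","wrist"):
    d=grab(n); cv2.imwrite(f"pics/{n}0.png",d["image"]); np.savez(f"{n}0.npz",**{k:d[k] for k in("image","depth","mtx","cw")})
    print(n,{k:np.round(v,3).tolist() for k,v in d.items() if k not in("image","depth")}, (d["depth"]>0).mean())
E
```

```text
pics
{'clock': 0.0, 'qpos': array([-1.21016949e-01,  2.76567516e-01,  1.50615164e+00,  1.94641967e-05,
        1.36068304e+00, -1.21021282e-01]), 'qd': array([ 0.00069312, -0.00125382,  0.00119554,  0.00105648, -0.00013469,
        0.00082458]), 'effort': array([ 6.20495921e-04, -4.16768074e+01, -2.45808578e+01, -1.52056768e-04,
        1.11346930e-02,  1.69860516e-05]), 'position': array([5.74466295e-01, 5.67595846e-05, 2.30447999e-01]), 'ee_rot': array([7.06472212e-01, 8.38248492e-05, 7.07740771e-01, 8.40060832e-05]), 'contact_force': array([ 0.18801577,  0.12424901, -0.47658956]), 'moment': array([-0.06362507,  0.00302304,  0.03123891]), 'width': 0.08544130687146427} 0.0187
scene {'mtx': [[439.97, 0.0, 315.311], [0.0, 439.97, 193.97], [0.0, 0.0, 1.0]], 'view': [[-0.688, 0.725, -0.016, 0.417], [-0.556, -0.513, 0.653, 0.223], [0.465, 0.459, 0.757, -1.6], [0.0, 0.0, 0.0, 1.0]], 'cw': [[-0.688, -0.556, 0.465, 1.156], [0.725, -0.513, 0.459, 0.546], [-0.016, 0.653, 0.757, 1.072], [0.0, 0.0, 0.0, 1.0]]} 0.9960390625
side {'mtx': [[493.481, 0.0, 307.155], [0.0, 493.481, 196.855], [0.0, 0.0, 1.0]], 'view': [[0.73, -0.683, -0.023, -0.432], [0.388, 0.386, 0.837, -0.211], [-0.563, -0.62, 0.547, -1.069], [0.0, 0.0, 0.0, 1.0]], 'cw': [[0.73, 0.388, -0.563, -0.205], [-0.683, 0.386, -0.62, -0.876], [-0.023, 0.837, 0.547, 0.751], [0.0, 0.0, 0.0, 1.0]]} 0.9959921875
wrist {'mtx': [[285.947, 0.0, 319.46], [0.0, 285.947, 198.908], [0.0, 0.0, 1.0]], 'mount': [[0.001, 0.28, -0.96, -0.142], [-0.001, 0.96, 0.28, 0.072], [1.0, 0.001, 0.001, -0.0], [0.0, 0.0, 0.0, 1.0]], 'cw': [[1.0, 0.0, 0.003, 0.574], [-0.001, 0.96, 0.28, 0.072], [-0.003, -0.28, 0.96, 0.373], [0.0, 0.0, 0.0, 1.0]]} 0.99591015625
```

View pics/scene0.png

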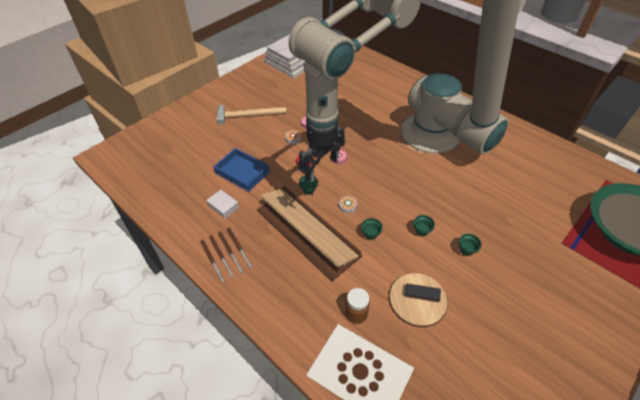

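View pics/side0.png

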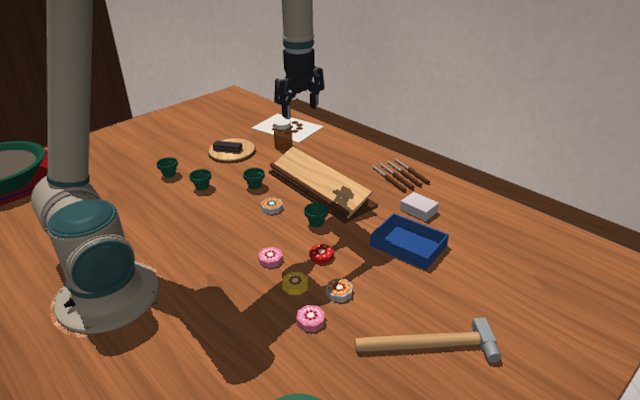

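The scene view shows four bowls at (371,229), (424,225), (469,244) and (308,184), with the block on the board at (420,298). In the side view the candidate plaques are (272,205) and (340,290), which look ochre with white sides. (270,257) and (311,318) are pink, (321,253) is red and (295,283) is yellowish. I'll enlarge this area and measure.

```bash
python3 - <<'E'
from h import *
d=np.load("side0.npz"); im=d["image"]; P=cloud(d)
cv2.imwrite("pics/c1.png",cv2.resize(im[190:340,240:370],None,fx=4,fy=4,interpolation=cv2.INTER_CUBIC))
for n in("side","scene"):
    d=np.load(n+"0.npz"); im=d["image"].astype(int); P=cloud(d); b,g,r=im[...,0],im[...,1],im[...,2]
    inw=(P[...,0]>.1)&(P[...,0]<.9)&(abs(P[...,1])<.6)&(P[...,2]>.006)&(P[...,2]<.13)
    hsv=cv2.cvtColor(d["image"],cv2.COLOR_BGR2HSV).astype(int)
    masks={"green":(hsv[...,0]>60)&(hsv[...,0]<95)&(hsv[...,1]>110),"blue":(hsv[...,0]>100)&(hsv[...,0]<125)&(hsv[...,1]>130),"high":(P[...,2]>.010)}
    for k,m in masks.items():
        c,l,st,ce=cv2.connectedComponentsWithStats((m&inw).astype(np.uint8))
        for i in range(1,c):
            if st[i,4]<60: continue
            q=P[l==i]; print(n,k,ce[i].round(),st[i,4],"min",np.nanpercentile(q,3,0).round(3),"max",np.nanpercentile(q,97,0).round(3),"ztop med",np.median(q[q[:,2]>np.percentile(q[:,2],70)],0).round(3))
E
```

```text
side green [167. 166.] 269 min [0.331 0.332 0.01 ] max [0.385 0.391 0.044] ztop med [0.351 0.346 0.041]
side green [254. 177.] 292 min [0.473 0.097 0.009] max [0.53  0.154 0.044] ztop med [0.491 0.113 0.041]
side green [200. 178.] 296 min [0.361 0.199 0.01 ] max [0.415 0.258 0.045] ztop med [0.382 0.219 0.041]
side green [316. 213.] 397 min [ 0.472 -0.16   0.01 ] max [ 0.53  -0.103  0.045] ztop med [ 0.494 -0.136  0.042]
side blue [409. 240.] 1540 min [ 0.532 -0.431  0.007] max [ 0.653 -0.277  0.036] ztop med [ 0.565 -0.363  0.033]
side high [283. 133.] 489 min [0.694 0.225 0.013] max [0.743 0.273 0.091] ztop med [0.716 0.249 0.088]
side high [231. 148.] 699 min [0.517 0.282 0.01 ] max [0.643 0.401 0.035] ztop med [0.566 0.343 0.033]
side high [322. 185.] 3546 min [ 0.485 -0.184  0.016] max [0.657 0.137 0.058] ztop med [ 0.642 -0.046  0.052]
side high [168. 165.] 304 min [0.331 0.332 0.013] max [0.387 0.392 0.046] ztop med [0.357 0.358 0.043]
side high [254. 176.] 332 min [0.473 0.097 0.014] max [0.53  0.154 0.046] ztop med [0.501 0.126 0.043]
side high [201. 177.] 335 min [0.361 0.1
[... 2890 characters left out ...]
19 -0.051  0.018] ztop med [ 0.79  -0.147  0.015]
scene high [226. 244.] 109 min [ 0.805 -0.202  0.01 ] max [ 0.836 -0.096  0.018] ztop med [ 0.818 -0.164  0.017]
scene high [470. 243.] 392 min [0.33  0.337 0.014] max [0.388 0.391 0.048] ztop med [0.361 0.364 0.044]
scene high [216. 246.] 99 min [ 0.831 -0.211  0.01 ] max [ 0.858 -0.127  0.018] ztop med [ 0.843 -0.174  0.016]
scene high [207. 251.] 108 min [ 0.858 -0.218  0.011] max [ 0.885 -0.133  0.018] ztop med [ 0.869 -0.184  0.016]
scene high [418. 298.] 2237 min [0.519 0.287 0.011] max [0.647 0.416 0.037] ztop med [0.574 0.355 0.033]
scene high [357. 305.] 705 min [0.703 0.237 0.016] max [0.752 0.286 0.094] ztop med [0.724 0.26  0.092]
```

View pics/c1.png

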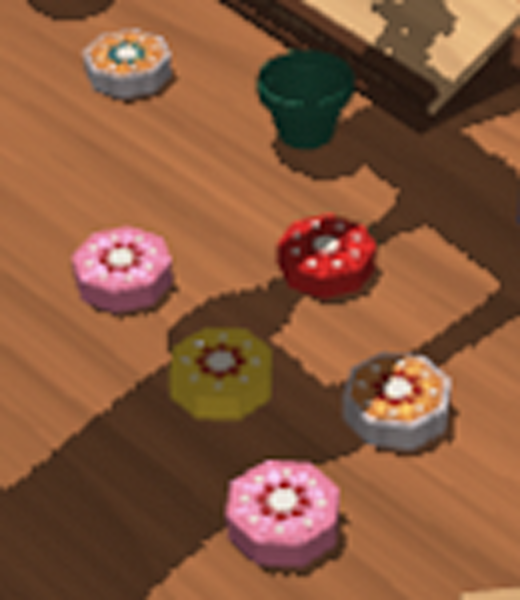

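View pics/wrist0.png

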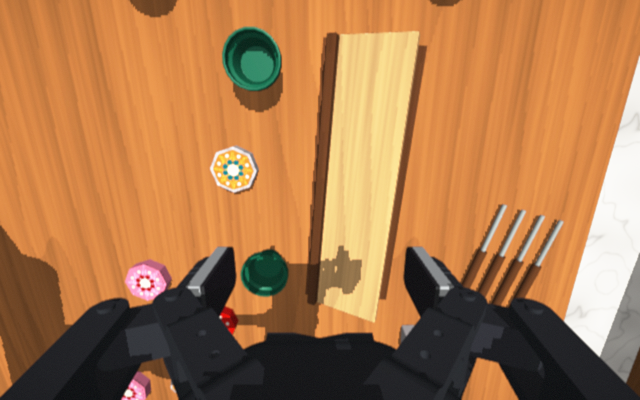

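(272,205) and (340,290) have white sides and an ochre inlaid face, so those are the two plaques. The pink, red and yellow octagons are decoys. Next I measure the orientations of the block, tray and easel.

```bash
cat >> h.py <<'E'
def rect(q):
    (c,(w,h),a)=cv2.minAreaRect((q[:,:2]*1000).astype(np.float32)); return np.round(c,1),round(w,1),round(h,1),round(a,1)
E
python3 - <<'E'
from h import *
for n in("side","scene"):
    d=np.load(n+"0.npz"); P=cloud(d); X,Y,Z=P[...,0],P[...,1],P[...,2]
    hsv=cv2.cvtColor(d["image"],cv2.COLOR_BGR2HSV).astype(int)
    nb=(X>.5)&(X<.67)&(Y>.26)&(Y<.44)
    m=nb&(hsv[...,2]<75)&(Z>.026)&(Z<.045); print(n,"block",m.sum(),rect(P[m]))
    m=nb&(Z>.008)&(Z<.022); print("board",rect(P[m]))
    m=(hsv[...,0]>100)&(hsv[...,0]<125)&(hsv[...,1]>130)&(X>.45)&(X<.75)&(Y<-.2)&(Y>-.5)&(Z>-.01)
    print("tray",rect(P[m]), rect(P[m&(Z>.028)]))
    m=(X>.55)&(X<.7)&(abs(Y)<.19)&(Z>.02)&(Z<.07)&(hsv[...,2]>120)&(hsv[...,1]<150)
    q=P[m]; A=np.c_[q[:,:2],np.ones(len(q))]
    for _ in range(4):
        c,*_=np.linalg.lstsq(A,q[:,2],rcond=None); r=abs(A@c-q[:,2])<.003; q=q[r];A=A[r]
    nn=np.array([-c[0],-c[1],1]); nn/=np.linalg.norm(nn)
    print("easel n",nn.round(3),"slope",np.degrees(np.arccos(nn[2])).round(1),"yaw",np.degrees(np.arctan2(-nn[1],-nn[0])).round(1),"c",c.round(4),rect(q),q.mean(0).round(3),len(q))
E
```

```text
side block 143 (array([564.9, 345.9]), 31.4, 93.4, 30.6)
board (array([582.2, 345.6]), 152.5, 147.5, 31.6)
tray (array([ 593.9, -353. ]), 115.7, 150.7, 8.1) (array([ 594. , -352.8]), 113.0, 149.3, 8.7)
easel n [-0.404  0.031  0.914] slope 23.9 yaw -4.4 c [ 0.4421 -0.0344 -0.2329] (array([622.7, -18.9]), 343.3, 75.9, 85.6) [ 0.624 -0.023  0.044] 1747
scene block 349 (array([572.3, 352.4]), 29.1, 86.6, 32.2)
board (array([582.2, 350.4]), 151.5, 151.8, 32.3)
tray (array([ 595.4, -349.6]), 111.9, 154.1, 8.1) (array([ 596.6, -347.5]), 108.7, 149.1, 8.2)
easel n [-0.394  0.032  0.919] slope 23.3 yaw -4.6 c [ 0.4288 -0.0346 -0.222 ] (array([621.7, -16.5]), 341.4, 79.2, 85.5) [0.624 0.006 0.045] 1405
```

>>> arm_command(series=[{"dp": [0,0.48,0],"angular": [0,0,0],"gripper": 85},{"dp": [0,0.48,0],"angular": [0,0,0],"gripper": 85},{"dp": [0,0.48,0],"angular": [0,0,0],"gripper": 85},{"dp": [0,0.48,0],"angular": [0,0,0],"gripper": 85},{"dp": [0,0.48,0],"angular": [0,0,0],"gripper": 85},{"dp": [0,0.48,0],"angular": [0,0,0],"gripper": 85},{"dp": [0,0,0],"angular": [0,0,0],"gripper": 85},{"dp": [0,0,0],"angular": [0,0,0],"gripper": 85}], grip_force=40)

```text
clock: 1.15
position: [0.5754, 0.3543, 0.2261]
ee_rot: [0.705, 0.0, 0.709, -0.002]
contact_force: [-0.0, -0.5, -0.2]
width: 0.0849
```

```bash
python3 - <<'E'
from h import *
d=grab("wrist"); cv2.imwrite("pics/w1.png",d["image"]); P=cloud(d); X,Y,Z=P[...,0],P[...,1],P[...,2]
hsv=cv2.cvtColor(d["image"],cv2.COLOR_BGR2HSV).astype(int)
nb=(X>.48)&(X<.69)&(Y>.24)&(Y<.46)
m=nb&(Z>.027)&(Z<.045); print("block",m.sum(),rect(P[m]),np.nanmedian(Z[m]))
m=nb&(Z>.007)&(Z<.022); print("board",rect(P[m]),np.nanmedian(Z[m]))
E
```

```text
block 1978 (array([567.6, 354.5]), 32.1, 90.0, 32.6) 0.03352583709591636
board (array([581.2, 353.9]), 149.6, 152.8, 89.7) 0.011525926879170423
```

View pics/w1.png

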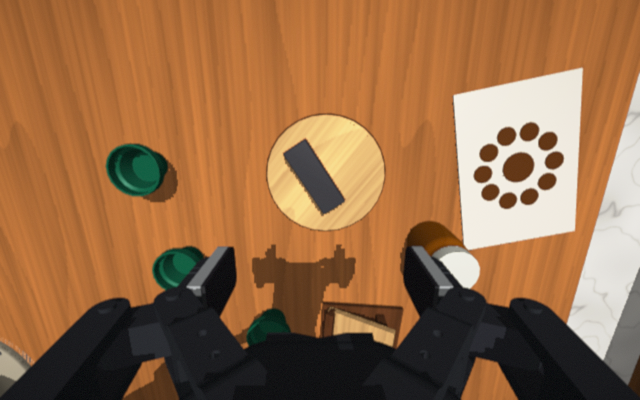

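The wrist view shows the board at (326,172) with the block at (314,176). The sizes fit, so I align and go down.

>>> arm_command(series=[{"dp": [0,0,-0.06],"angular": [-0.118,0,0],"gripper": 70},{"dp": [0,0,0],"angular": [-0.118,0,0],"gripper": 70},{"dp": [0,0,0],"angular": [-0.118,0,0],"gripper": 70},{"dp": [0.35,0,0],"angular": [0,0,0],"gripper": 70},{"dp": [0.35,0,0],"angular": [0,0,0],"gripper": 70},{"dp": [0.35,0,0],"angular": [0,0,0],"gripper": 70},{"dp": [0.35,0,0],"angular": [0,0,0],"gripper": 70},{"dp": [0,0,0],"angular": [0,0,0],"gripper": 70}])

```text
clock: 2.2
position: [0.571, 0.3398, 0.0575]
ee_rot: [0.68, -0.193, 0.681, 0.191]
contact_force: [-0.0, -0.1, 0.4]
width: 0.0698
```

```bash
cat >> h.py <<'E'
def to(x,y,z,yaw=None):
    "print tool-frame dp units and rotation units to bring TCP to x,y,z, jaws at yaw (tool down)"
    T=toolT(); v=T[:3,:3].T@(np.array([x,y,z])-T[:3,3])/0.12
    zx=T[:3,2]; cur=np.degrees(np.arctan2(zx[1],zx[0]))
    print("dp",v.round(3),"yaw",cur.round(1),"tilt",T[:3,0].round(3),"w",round(get_state()["width"],4))
    if yaw is not None:
        t=np.radians(yaw); Rt=np.c_[[0,0,-1],[-np.sin(t),np.cos(t),0],[np.cos(t),np.sin(t),0]]
        print("ang",(R.from_matrix(T[:3,:3].T@Rt).as_rotvec(degrees=True)/90).round(3))
E
python3 -c "
from h import *
to(.568,.354,.02,32.6)"
```

```text
dp [0.312 0.114 0.042] yaw 31.5 tilt [-0.001 -0.003 -1.   ] w 0.0698
ang [-0.012 -0.002  0.001]
```

>>> arm_command(series=[{"dp": [0,0.11,0.04],"angular": [-0.012,0,0],"gripper": 70},{"dp": [0.1,0,0],"angular": [0,0,0],"gripper": 70},{"dp": [0.1,0,0],"angular": [0,0,0],"gripper": 70},{"dp": [0.1,0,0],"angular": [0,0,0],"gripper": 70},{"dp": [0,0,0],"angular": [0,0,0],"gripper": 20},{"dp": [0,0,0],"angular": [0,0,0],"gripper": 20},{"dp": [0,0,0],"angular": [0,0,0],"gripper": 20},{"dp": [0,0,0],"angular": [0,0,0],"gripper": 20}], grip_force=60)

```text
clock: 3.2
position: [0.5719, 0.3551, 0.0256]
ee_rot: [0.681, -0.199, 0.676, 0.198]
contact_force: [0.4, -0.9, -1.4]
width: 0.0297
```

```bash
python3 -c "
from h import *
to(.568,.354,.02,32.6)"
```

```text
dp [ 0.047  0.01  -0.033] yaw 32.6 tilt [ 0.008  0.001 -1.   ] w 0.0297
ang [0.    0.004 0.002]
```

>>> arm_command(series=[{"dp": [-0.3,0,0],"angular": [0,0,0],"gripper": 20},{"dp": [-0.4,0,0],"angular": [0,0,0],"gripper": 20},{"dp": [-0.4,0,0],"angular": [0,0,0],"gripper": 20},{"dp": [0,0,0],"angular": [0.091,0,0],"gripper": 20},{"dp": [0,0,0],"angular": [0.091,0,0],"gripper": 20},{"dp": [0,0,0],"angular": [0.091,0,0],"gripper": 20},{"dp": [0,0,0],"angular": [0,0,0],"gripper": 20},{"dp": [0,0,0],"angular": [0,0,0],"gripper": 20}])

```text
clock: 4.2
position: [0.5703, 0.3544, 0.1604]
ee_rot: [0.708, -0.046, 0.704, 0.046]
contact_force: [-1.0, -0.5, -2.3]
width: 0.0299
```

```bash
python3 -c "
from h import *
to(.595,-.350,.15,8.2)"
```

```text
dp [ 0.087 -5.848 -0.556] yaw 7.4 tilt [ 0.006  0.    -1.   ] w 0.0299
ang [-0.008  0.004  0.   ]
```

>>> arm_command(series=[{"dp": [0,-0.46,-0.046],"angular": [0,0,0],"gripper": 20},{"dp": [0,-0.46,-0.046],"angular": [0,0,0],"gripper": 20},{"dp": [0,-0.46,-0.046],"angular": [0,0,0],"gripper": 20},{"dp": [0,-0.46,-0.046],"angular": [0,0,0],"gripper": 20},{"dp": [0,-0.46,-0.046],"angular": [0,0,0],"gripper": 20},{"dp": [0,-0.46,-0.046],"angular": [0,0,0],"gripper": 20},{"dp": [0,-0.46,-0.046],"angular": [0,0,0],"gripper": 20},{"dp": [0,-0.46,-0.046],"angular": [0,0,0],"gripper": 20}])

```text
clock: 5.2
position: [0.589, -0.0972, 0.1589]
ee_rot: [0.708, -0.054, 0.702, 0.054]
contact_force: [0.4, -0.3, -2.0]
width: 0.0298
```

```bash
python3 -c "
from h import *
to(.595,-.350,.15,8.2)"
```

```text
dp [ 0.071 -2.09  -0.272] yaw 8.7 tilt [ 0.009  0.002 -1.   ] w 0.0298
ang [ 0.006  0.006 -0.   ]
```

>>> arm_command(series=[{"dp": [0,-0.44,-0.056],"angular": [0,0,0],"gripper": 20},{"dp": [0,-0.44,-0.056],"angular": [0,0,0],"gripper": 20},{"dp": [0,-0.44,-0.056],"angular": [0,0,0],"gripper": 20},{"dp": [0,-0.44,-0.056],"angular": [0,0,0],"gripper": 20},{"dp": [0,-0.16,-0.02],"angular": [0,0,0],"gripper": 20},{"dp": [0.1,0,0],"angular": [0,0,0],"gripper": 20},{"dp": [0.2,0,0],"angular": [0,0,0],"gripper": 20},{"dp": [0,0,0],"angular": [0,0,0],"gripper": 20}])

```text
clock: 6.2
position: [0.5945, -0.3374, 0.1187]
ee_rot: [0.708, -0.054, 0.702, 0.058]
contact_force: [0.0, 0.5, -1.5]
width: 0.0297
```

```bash
python3 -c "
from h import *
to(.595,-.350,.022,8.2)
d=grab('wrist'); cv2.imwrite('pics/w2.png',d['image'])"
```

```text
dp [ 0.805 -0.108 -0.019] yaw 9.1 tilt [ 0.008  0.006 -1.   ] w 0.0297
ang [ 0.01   0.005 -0.003]
```

View pics/w2.png

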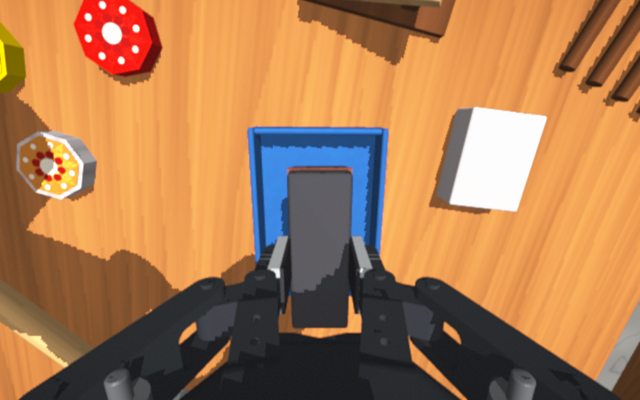

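>>> arm_command(series=[{"dp": [0,-0.108,-0.02],"angular": [0.01,0,0],"gripper": 20},{"dp": [0.2,0,0],"angular": [0,0,0],"gripper": 20},{"dp": [0.2,0,0],"angular": [0,0,0],"gripper": 20},{"dp": [0.2,0,0],"angular": [0,0,0],"gripper": 20},{"dp": [0.12,0,0],"angular": [0,0,0],"gripper": 20},{"dp": [0.05,0,0],"angular": [0,0,0],"gripper": 20},{"dp": [0,0,0],"angular": [0,0,0],"gripper": 20},{"dp": [0,0,0],"angular": [0,0,0],"gripper": 20}])

```text
clock: 7.25
position: [0.6027, -0.3552, 0.0344]
ee_rot: [0.713, -0.054, 0.697, 0.048]
contact_force: [-0.5, -0.3, -1.8]
width: 0.0298
```

>>> arm_command(series=[{"dp": [0.05,0,-0.05],"angular": [0,0,0],"gripper": 20},{"dp": [0.06,0,0],"angular": [0,0,0],"gripper": 20},{"dp": [0,0,0],"angular": [0,0,0],"gripper": 20},{"dp": [0,0,0],"angular": [0,0,0],"gripper": 48},{"dp": [0,0,0],"angular": [0,0,0],"gripper": 48},{"dp": [-0.15,0,0],"angular": [0,0,0],"gripper": 48},{"dp": [-0.4,0,0],"angular": [0,0,0],"gripper": 48},{"dp": [-0.5,0,0],"angular": [0,0,0],"gripper": 60}])

```text
clock: 8.25
position: [0.5922, -0.3543, 0.1483]
ee_rot: [0.712, -0.053, 0.699, 0.049]
contact_force: [0.6, -0.2, -0.0]
width: 0.06
```

```bash
cat >> h.py <<'E'
def greens(d,lo=.030,hi=.11,roi=(.25,.75,-.3,.5)):
    P=cloud(d); hsv=cv2.cvtColor(d["image"],cv2.COLOR_BGR2HSV).astype(int); X,Y,Z=P[...,0],P[...,1],P[...,2]
    m=(hsv[...,0]>60)&(hsv[...,0]<95)&(hsv[...,1]>90)&(X>roi[0])&(X<roi[1])&(Y>roi[2])&(Y<roi[3])&(Z>lo)&(Z<hi)
    c,l,st,ce=cv2.connectedComponentsWithStats(m.astype(np.uint8))
    for i in range(1,c):
        if st[i,4]<60: continue
        q=P[l==i]; top=np.percentile(q[:,2],90); t=q[q[:,2]>top-.006]
        cc,r=cv2.minEnclosingCircle((t[:,:2]*1000).astype(np.float32))
        print("green px",ce[i].round(),st[i,4],"circ",np.round(cc,1),"r",round(r,1),"top",round(top,4))
E
python3 - <<'E'
from h import *
to(.360,.365,.15,0)
for n in ("side","scene"):
    d=grab(n); P=cloud(d); X,Y,Z=P[...,0],P[...,1],P[...,2]; hsv=cv2.cvtColor(d["image"],cv2.COLOR_BGR2HSV).astype(int)
    m=(hsv[...,1]<110)&(hsv[...,2]<110)&(X>.54)&(X<.65)&(Y>-.43)&(Y<-.28)&(Z>.008)&(Z<.05)
    print(n,"block",m.sum(),rect(P[m]),np.nanpercentile(Z[m],90)); greens(d)
E
```

```text
dp [-0.073  6.211 -1.048] yaw 8.3 tilt [ 0.019 -0.004 -1.   ] w 0.06
ang [0.092 0.012 0.003]
side block 465 (array([ 594.8, -358.4]), 33.9, 92.2, 8.8) 0.028187633140731916
green px [167. 164.] 160 circ [359.  360.6] r 34.0 top 0.0434
green px [253. 175.] 173 circ [502.4 124.5] r 34.3 top 0.0433
green px [200. 176.] 172 circ [390.6 226.4] r 33.3 top 0.0441
green px [316. 211.] 236 circ [ 500.1 -130.7] r 32.6 top 0.0444
scene block 294 (array([ 596.2, -357.3]), 97.7, 139.8, 3.4) 0.03334871522373818
green px [308. 183.] 110 circ [ 508.  -125.9] r 29.5 top 0.0461
green px [423. 224.] 122 circ [403.1 234.4] r 26.7 top 0.0462
green px [371. 227.] 128 circ [505. 130.] r 29.1 top 0.0466
green px [469. 243.] 143 circ [363.8 364.9] r 28.1 top 0.0464
```

>>> arm_command(series=[{"dp": [0,0.39,-0.095],"angular": [0,0,0],"gripper": 78},{"dp": [0,0.39,-0.095],"angular": [0,0,0],"gripper": 78},{"dp": [0,0.39,-0.095],"angular": [0,0,0],"gripper": 78},{"dp": [0,0.39,-0.095],"angular": [0,0,0],"gripper": 78},{"dp": [0,0.39,-0.095],"angular": [0,0,0],"gripper": 78},{"dp": [0,0,0],"angular": [0.092,0.012,0],"gripper": 78},{"dp": [0,0,0],"angular": [0,0,0],"gripper": 78},{"dp": [0,0,0],"angular": [0,0,0],"gripper": 78}])

```text
clock: 9.35
position: [0.5072, -0.1299, 0.1602]
ee_rot: [0.719, -0.009, 0.695, -0.009]
contact_force: [0.8, -0.3, -0.3]
width: 0.0782
```

```bash
python3 - <<'E'
from h import *
to(.502,-.130,.029,0)
d=grab("wrist"); cv2.imwrite("pics/w3.png",d["image"]);greens(d)
E
```

```text
dp [ 1.091  0.027 -0.081] yaw -0.0 tilt [ 0.034 -0.025 -0.999] w 0.0782
ang [-0.001  0.022  0.016]
green px [309. 193.] 1485 circ [ 500.4 -127.7] r 30.7 top 0.0448
```

View pics/w3.png

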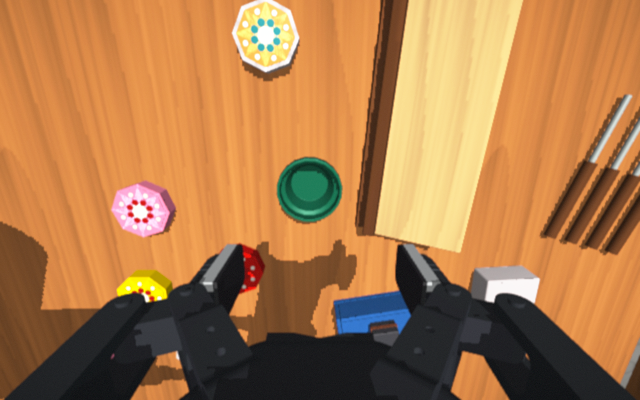

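>>> arm_command(series=[{"dp": [0,0.02,-0.055],"angular": [0,0.022,0.016],"gripper": 78},{"dp": [0.2,0,0],"angular": [0,0,0],"gripper": 78},{"dp": [0.25,0,0],"angular": [0,0,0],"gripper": 78},{"dp": [0.25,0,0],"angular": [0,0,0],"gripper": 78},{"dp": [0.15,0,0],"angular": [0,0,0],"gripper": 78},{"dp": [0.05,0,0],"angular": [0,0,0],"gripper": 78},{"dp": [0,0,0],"angular": [0,0,0],"gripper": 78},{"dp": [0,0,0],"angular": [0,0,0],"gripper": 78}])

```text
clock: 10.4
position: [0.5046, -0.1335, 0.0509]
ee_rot: [0.709, -0.001, 0.705, -0.001]
contact_force: [0.3, -0.2, -0.5]
width: 0.0783
```

```bash
python3 - <<'E'
from h import *
to(.5004,-.1277,.029,0)
E
```

```text
dp [ 0.182  0.049 -0.036] yaw -0.0 tilt [ 0.006 -0.002 -1.   ] w 0.0783
ang [-0.     0.004  0.001]
```

>>> arm_command(series=[{"dp": [0,0.049,-0.036],"angular": [0,0,0],"gripper": 78},{"dp": [0.1,0,0],"angular": [0,0,0],"gripper": 78},{"dp": [0.08,0,0],"angular": [0,0,0],"gripper": 78},{"dp": [0,0,0],"angular": [0,0,0],"gripper": 78},{"dp": [0,0,0],"angular": [0,0,0],"gripper": 50},{"dp": [0,0,0],"angular": [0,0,0],"gripper": 50},{"dp": [0,0,0],"angular": [0,0,0],"gripper": 50},{"dp": [0,0,0],"angular": [0,0,0],"gripper": 50}], grip_force=50)

```text
clock: 11.4
position: [0.5011, -0.1275, 0.0303]
ee_rot: [0.71, -0.001, 0.704, -0.001]
contact_force: [-0.0, 0.2, -1.9]
width: 0.0577
```

```bash
python3 - <<'E'
from h import *
to(.5004,-.1277,.15,0)
to(.581,.353,.15,0)
E
```

```text
dp [-0.998 -0.005  0.003] yaw 0.0 tilt [ 0.009 -0.004 -1.   ] w 0.0577
ang [0.    0.006 0.002]
dp [-1.006  4.     0.675] yaw 0.0 tilt [ 0.009 -0.004 -1.   ] w 0.0577
ang [0.    0.006 0.002]
```

>>> arm_command(series=[{"dp": [-0.3,0,0],"angular": [0,0,0],"gripper": 50},{"dp": [-0.4,0,0],"angular": [0,0,0],"gripper": 50},{"dp": [-0.3,0.2,0.03],"angular": [0,0,0],"gripper": 50},{"dp": [0,0.4,0.06],"angular": [0,0,0],"gripper": 50},{"dp": [0,0.45,0.07],"angular": [0,0,0],"gripper": 50},{"dp": [0,0.45,0.07],"angular": [0,0,0],"gripper": 50},{"dp": [0,0.45,0.07],"angular": [0,0,0],"gripper": 50},{"dp": [0,0.45,0.07],"angular": [0,0,0],"gripper": 50}])

```text
clock: 12.4
position: [0.5475, 0.1648, 0.1522]
ee_rot: [0.711, 0.002, 0.703, -0.004]
contact_force: [1.1, -0.3, -2.2]
width: 0.0575
```

```bash
python3 - <<'E'
from h import *
to(.581,.353,.15,0)
E
```

```text
dp [0.015 1.571 0.265] yaw -0.5 tilt [ 0.01  -0.004 -1.   ] w 0.0575
ang [-0.006  0.006  0.002]
```

>>> arm_command(series=[{"dp": [0,0.4,0.07],"angular": [0,0,0],"gripper": 50},{"dp": [0,0.4,0.07],"angular": [0,0,0],"gripper": 50},{"dp": [0,0.4,0.07],"angular": [0,0,0],"gripper": 50},{"dp": [0,0.25,0.04],"angular": [0,0,0],"gripper": 50},{"dp": [0.2,0,0],"angular": [0,0,0],"gripper": 50},{"dp": [0.3,0,0],"angular": [0,0,0],"gripper": 50},{"dp": [0.15,0,0],"angular": [0,0,0],"gripper": 50},{"dp": [0,0,0],"angular": [0,0,0],"gripper": 50}])

```text
clock: 13.4
position: [0.5792, 0.3502, 0.0669]
ee_rot: [0.71, -0.001, 0.704, -0.002]
contact_force: [0.5, -0.2, -0.9]
width: 0.0576
```

```bash
python3 - <<'E'
from h import *
to(.581,.353,.0425,0)
E
```

```text
dp [0.204 0.024 0.013] yaw -0.1 tilt [ 0.008 -0.004 -1.   ] w 0.0576
ang [-0.001  0.005  0.002]
```

>>> arm_command(series=[{"dp": [0.1,0.02,0.01],"angular": [0,0,0],"gripper": 50},{"dp": [0.08,0,0],"angular": [0,0,0],"gripper": 50},{"dp": [0.03,0,0],"angular": [0,0,0],"gripper": 50},{"dp": [0,0,0],"angular": [0,0,0],"gripper": 50},{"dp": [0,0,0],"angular": [0,0,0],"gripper": 80},{"dp": [0,0,0],"angular": [0,0,0],"gripper": 80},{"dp": [-0.3,0,0],"angular": [0,0,0],"gripper": 80},{"dp": [-0.5,0,0],"angular": [0,0,0],"gripper": 80}])

```text
clock: 14.4
position: [0.5789, 0.352, 0.1361]
ee_rot: [0.708, -0.002, 0.706, -0.003]
contact_force: [1.4, 0.5, 0.5]
width: 0.0802
```

```bash
python3 - <<'E'
from h import *
to(.360,.364,.15,0)
for n in ("wrist","side","scene"): print(n); greens(grab(n))
E
```

```text
dp [-0.123  0.096 -1.824] yaw -0.1 tilt [ 0.003 -0.006 -1.   ] w 0.0802
ang [-0.001  0.002  0.004]
wrist
green px [ 59. 186.] 2830 circ [359.1 366.1] r 31.4 top 0.0449
green px [324. 209.] 2659 circ [581.5 353.1] r 30.6 top 0.0567
green px [129. 295.] 398 circ [388.7 248.8] r 25.7 top 0.0447
side
green px [230. 139.] 190 circ [580.9 347.7] r 34.2 top 0.0544
green px [167. 164.] 163 circ [356.9 362.1] r 33.6 top 0.044
green px [253. 175.] 176 circ [503.1 125.6] r 34.1 top 0.0442
green px [200. 176.] 176 circ [388.5 226.7] r 32.9 top 0.0436
scene
green px [419. 223.] 80 circ [411.8 227.3] r 19.8 top 0.0472
green px [371. 227.] 119 circ [504.1 128. ] r 30.2 top 0.0457
green px [469. 243.] 152 circ [362.9 363.8] r 29.2 top 0.0459
green px [420. 291.] 204 circ [584.5 351.7] r 29.0 top 0.0567
```

>>> arm_command(series=[{"dp": [-0.1,0.02,-0.3],"angular": [0,0,0],"gripper": 80},{"dp": [0,0.02,-0.38],"angular": [0,0,0],"gripper": 80},{"dp": [0,0.02,-0.38],"angular": [0,0,0],"gripper": 80},{"dp": [0,0.02,-0.38],"angular": [0,0,0],"gripper": 80},{"dp": [0,0.02,-0.3],"angular": [0,0,0],"gripper": 80},{"dp": [0,0,0],"angular": [0,0,0],"gripper": 80},{"dp": [0.3,0,0],"angular": [0,0,0],"gripper": 80},{"dp": [0,0,0],"angular": [0,0,0],"gripper": 80}])

```text
clock: 15.55
position: [0.3669, 0.3642, 0.109]
ee_rot: [0.711, -0.0, 0.703, -0.002]
contact_force: [1.0, -0.4, -0.8]
width: 0.08
```

```bash
python3 - <<'E'
from h import *
greens(grab("wrist"))
to(.359,.366,.030,0)
E
```

```text
green px [308. 214.] 2268 circ [358.3 366.2] r 30.7 top 0.0448
green px [599. 228.] 4899 circ [581.3 352.3] r 31.8 top 0.0559
green px [341. 324.] 589 circ [387.9 248.7] r 26.1 top 0.0446
dp [ 0.672  0.004 -0.091] yaw -0.2 tilt [ 0.016 -0.    -1.   ] w 0.0798
ang [-0.002  0.01   0.   ]
```

>>> arm_command(series=[{"dp": [0,0.015,-0.08],"angular": [0,0.01,0],"gripper": 80},{"dp": [0.15,0,0],"angular": [0,0,0],"gripper": 80},{"dp": [0.2,0,0],"angular": [0,0,0],"gripper": 80},{"dp": [0.15,0,0],"angular": [0,0,0],"gripper": 80},{"dp": [0.03,0,0],"angular": [0,0,0],"gripper": 80},{"dp": [0,0,0],"angular": [0,0,0],"gripper": 80},{"dp": [0,0,0],"angular": [0,0,0],"gripper": 80},{"dp": [0,0,0],"angular": [0,0,0],"gripper": 80}])

```text
clock: 16.6
position: [0.3656, 0.3727, 0.0537]
ee_rot: [0.711, 0.006, 0.703, 0.002]
contact_force: [0.0, 1.0, 0.9]
width: 0.0795
```

```bash
python3 - <<'E'
from h import *
to(.3583,.3662,.030,0)
E
```

```text
dp [ 0.196 -0.056 -0.063] yaw -0.3 tilt [ 0.011  0.011 -1.   ] w 0.0795
ang [-0.004  0.007 -0.007]
```

>>> arm_command(series=[{"dp": [0,-0.056,-0.063],"angular": [0,0,-0.007],"gripper": 80},{"dp": [0.1,0,0],"angular": [0,0,0],"gripper": 80},{"dp": [0.08,0,0],"angular": [0,0,0],"gripper": 80},{"dp": [0,0,0],"angular": [0,0,0],"gripper": 80},{"dp": [0,0,0],"angular": [0,0,0],"gripper": 80},{"dp": [0,0,0],"angular": [0,0,0],"gripper": 80},{"dp": [0,0,0],"angular": [0,0,0],"gripper": 80},{"dp": [0,0,0],"angular": [0,0,0],"gripper": 80}])

```text
clock: 17.6
position: [0.3579, 0.3657, 0.0308]
ee_rot: [0.711, 0.002, 0.703, -0.002]
contact_force: [-0.1, 0.8, -0.3]
width: 0.0798
```

```bash
python3 - <<'E'
from h import *
to(.3583,.3662,.030,0)
E
```

```text
dp [0.007 0.004 0.004] yaw -0.3 tilt [ 0.011 -0.    -1.   ] w 0.0798
ang [-0.004  0.007  0.   ]
```

Spot on. Close and lift.

>>> arm_command(series=[{"dp": [0,0,0],"angular": [0,0,0],"gripper": 50},{"dp": [0,0,0],"angular": [0,0,0],"gripper": 50},{"dp": [0,0,0],"angular": [0,0,0],"gripper": 50},{"dp": [0,0,0],"angular": [0,0,0],"gripper": 50},{"dp": [-0.3,0,0],"angular": [0,0,0],"gripper": 50},{"dp": [-0.4,0,0],"angular": [0,0,0],"gripper": 50},{"dp": [-0.3,0,0.2],"angular": [0,0,0],"gripper": 50},{"dp": [0,-0.02,0.35],"angular": [0,0,0],"gripper": 50}])

```text
clock: 18.6
position: [0.4199, 0.3622, 0.1541]
ee_rot: [0.709, -0.0, 0.705, -0.002]
contact_force: [-0.3, 0.3, -1.7]
width: 0.0574
```

```bash
python3 - <<'E'
from h import *
to(.5815,.3531,.10,0)
E
```

```text
dp [ 0.46  -0.071  1.344] yaw -0.1 tilt [ 0.007 -0.003 -1.   ] w 0.0574
ang [-0.002  0.004  0.002]
```

>>> arm_command(series=[{"dp": [0,-0.02,0.35],"angular": [0,0,0],"gripper": 50},{"dp": [0,-0.02,0.35],"angular": [0,0,0],"gripper": 50},{"dp": [0,-0.02,0.35],"angular": [0,0,0],"gripper": 50},{"dp": [0,-0.01,0.24],"angular": [0,0,0],"gripper": 50},{"dp": [0,0,0],"angular": [0,0,0],"gripper": 50},{"dp": [0.18,0,0],"angular": [0,0,0],"gripper": 50},{"dp": [0.18,0,0],"angular": [0,0,0],"gripper": 50},{"dp": [0,0,0],"angular": [0,0,0],"gripper": 50}])

```text
clock: 19.6
position: [0.5779, 0.3516, 0.1067]
ee_rot: [0.707, -0.0, 0.707, -0.003]
contact_force: [-0.2, -0.2, -1.5]
width: 0.0571
```

```bash
python3 - <<'E'
from h import *
to(.5815,.3531,.0585,0)
E
```

```text
dp [0.402 0.015 0.03 ] yaw -0.2 tilt [-0.    -0.005 -1.   ] w 0.0571
ang [-0.003 -0.     0.003]
```

>>> arm_command(series=[{"dp": [0,0.01,0.028],"angular": [0,0,0],"gripper": 50},{"dp": [0,0,0],"angular": [0,0,0],"gripper": 50},{"dp": [0.12,0,0],"angular": [0,0,0],"gripper": 50},{"dp": [0.12,0,0],"angular": [0,0,0],"gripper": 50},{"dp": [0.06,0,0],"angular": [0,0,0],"gripper": 50},{"dp": [0,0,0],"angular": [0,0,0],"gripper": 50},{"dp": [0,0,0],"angular": [0,0,0],"gripper": 50},{"dp": [0,0,0],"angular": [0,0,0],"gripper": 50}])

```text
clock: 20.6
position: [0.5814, 0.3536, 0.0705]
ee_rot: [0.708, -0.0, 0.707, -0.003]
contact_force: [0.5, 0.6, -1.4]
width: 0.0572
```

```bash
python3 - <<'E'
from h import *
to(.581,.353,.0585,0)
E
```

```text
dp [ 0.1   -0.005 -0.004] yaw -0.2 tilt [ 0.002 -0.004 -1.   ] w 0.0572
ang [-0.002  0.001  0.002]
```

>>> arm_command(series=[{"dp": [0.06,0,0],"angular": [0,0,0],"gripper": 50},{"dp": [0.035,0,0],"angular": [0,0,0],"gripper": 50},{"dp": [0,0,0],"angular": [0,0,0],"gripper": 50},{"dp": [0,0,0],"angular": [0,0,0],"gripper": 80},{"dp": [0,0,0],"angular": [0,0,0],"gripper": 80},{"dp": [-0.15,0,0],"angular": [0,0,0],"gripper": 80},{"dp": [-0.4,0,0],"angular": [0,0,0],"gripper": 80},{"dp": [-0.3,0,0],"angular": [0,0,0],"gripper": 80}])

```text
clock: 21.6
position: [0.5807, 0.3537, 0.1639]
ee_rot: [0.707, -0.0, 0.707, -0.003]
contact_force: [0.7, -0.6, 0.4]
width: 0.0799
```

```bash
python3 - <<'E'
from h import *
greens(grab("wrist"))
to(.389,.228,.15,0)
E
```

```text
green px [321. 200.] 3778 circ [581.4 353.6] r 30.9 top 0.0713
green px [143. 283.] 526 circ [389.2 245.6] r 28.0 top 0.0449
dp [ 0.15  -1.062 -1.614] yaw -0.2 tilt [ 0.008 -0.001 -1.   ] w 0.0801
ang [-0.002  0.005  0.001]
```

Nested, with the top at 71 mm (72 expected). Third bowl next.

>>> arm_command(series=[{"dp": [0,-0.26,-0.4],"angular": [0,0,0],"gripper": 80},{"dp": [0,-0.26,-0.4],"angular": [0,0,0],"gripper": 80},{"dp": [0,-0.26,-0.4],"angular": [0,0,0],"gripper": 80},{"dp": [0,-0.24,-0.36],"angular": [0,0,0],"gripper": 80},{"dp": [0,0,0],"angular": [0,0,0],"gripper": 80},{"dp": [0.25,0,0],"angular": [0,0.005,0],"gripper": 80},{"dp": [0.2,0,0],"angular": [0,0,0],"gripper": 80},{"dp": [0,0,0],"angular": [0,0,0],"gripper": 80}])

```text
clock: 22.65
position: [0.3988, 0.2337, 0.1236]
ee_rot: [0.716, 0.005, 0.698, 0.003]
contact_force: [0.3, 0.9, 0.4]
width: 0.0798
```

```bash
python3 - <<'E'
from h import *
greens(grab("wrist"))
to(.389,.230,.030,0)
E
```

```text
green px [587.  45.] 8722 circ [580.1 351.5] r 31.2 top 0.0699
green px [305. 213.] 1979 circ [388.6 233. ] r 30.7 top 0.0449
green px [400. 312.] 281 circ [477.2 129.8] r 17.3 top 0.0446
dp [ 0.785 -0.043 -0.11 ] yaw -0.2 tilt [ 0.028  0.011 -1.   ] w 0.0802
ang [-0.002  0.018 -0.007]
```

>>> arm_command(series=[{"dp": [0,0,-0.09],"angular": [0,0.018,-0.007],"gripper": 80},{"dp": [0.2,0,0],"angular": [0,0,0],"gripper": 80},{"dp": [0.2,0,0],"angular": [0,0,0],"gripper": 80},{"dp": [0.15,0,0],"angular": [0,0,0],"gripper": 80},{"dp": [0,0,0],"angular": [0,0,0],"gripper": 80},{"dp": [0,0,0],"angular": [0,0,0],"gripper": 80},{"dp": [0,0,0],"angular": [0,0,0],"gripper": 80},{"dp": [0,0,0],"angular": [0,0,0],"gripper": 80}])

```text
clock: 23.7
position: [0.3949, 0.2386, 0.0654]
ee_rot: [0.711, 0.003, 0.703, 0.001]
contact_force: [0.4, 0.3, -0.2]
width: 0.0802
```

```bash
python3 - <<'E'
from h import *
to(.3886,.233,.030,0)
E
```

```text
dp [ 0.294 -0.048 -0.056] yaw -0.1 tilt [ 0.011  0.006 -1.   ] w 0.0802
ang [-0.001  0.007 -0.004]
```

>>> arm_command(series=[{"dp": [0,-0.048,-0.056],"angular": [0,0.007,-0.004],"gripper": 80},{"dp": [0.13,0,0],"angular": [0,0,0],"gripper": 80},{"dp": [0.13,0,0],"angular": [0,0,0],"gripper": 80},{"dp": [0.03,0,0],"angular": [0,0,0],"gripper": 80},{"dp": [0,0,0],"angular": [0,0,0],"gripper": 80},{"dp": [0,0,0],"angular": [0,0,0],"gripper": 80},{"dp": [0,0,0],"angular": [0,0,0],"gripper": 80},{"dp": [0,0,0],"angular": [0,0,0],"gripper": 80}])

```text
clock: 24.7
position: [0.388, 0.2319, 0.0323]
ee_rot: [0.708, 0.001, 0.707, -0.001]
contact_force: [-0.5, -0.2, -0.2]
width: 0.0798
```

```bash
python3 - <<'E'
from h import *
to(.3886,.233,.030,0)
E
```

```text
dp [0.02  0.009 0.005] yaw -0.1 tilt [ 0.001 -0.    -1.   ] w 0.0798
ang [-0.001  0.001  0.   ]
```

>>> arm_command(series=[{"dp": [0.02,0.008,0],"angular": [0,0,0],"gripper": 80},{"dp": [0,0,0],"angular": [0,0,0],"gripper": 50},{"dp": [0,0,0],"angular": [0,0,0],"gripper": 50},{"dp": [0,0,0],"angular": [0,0,0],"gripper": 50},{"dp": [0,0,0],"angular": [0,0,0],"gripper": 50},{"dp": [-0.3,0,0],"angular": [0,0,0],"gripper": 50},{"dp": [-0.45,0,0],"angular": [0,0,0],"gripper": 50},{"dp": [-0.4,0,0],"angular": [0,0,0],"gripper": 50}])

```text
clock: 25.7
position: [0.3849, 0.2319, 0.1681]
ee_rot: [0.704, -0.001, 0.71, -0.003]
contact_force: [1.2, -0.5, -1.1]
width: 0.0574
```

```bash
python3 - <<'E'
from h import *
to(.581,.3535,.12,0)
E
```

```text
dp [0.381 1.019 1.635] yaw -0.1 tilt [-0.009 -0.005 -1.   ] w 0.0574
ang [-0.002 -0.006  0.003]
```

>>> arm_command(series=[{"dp": [0,0.25,0.4],"angular": [0,0,0],"gripper": 50},{"dp": [0,0.25,0.4],"angular": [0,0,0],"gripper": 50},{"dp": [0,0.25,0.4],"angular": [0,0,0],"gripper": 50},{"dp": [0,0.22,0.36],"angular": [0,0,0],"gripper": 50},{"dp": [0,0,0],"angular": [0,0,0],"gripper": 50},{"dp": [0.15,0,0],"angular": [0,0,0],"gripper": 50},{"dp": [0.12,0,0],"angular": [0,0,0],"gripper": 50},{"dp": [0,0,0],"angular": [0,0,0],"gripper": 50}])

```text
clock: 26.7
position: [0.576, 0.3501, 0.1339]
ee_rot: [0.705, -0.001, 0.71, -0.003]
contact_force: [-0.2, 0.5, -0.8]
width: 0.0578
```

```bash
python3 - <<'E'
from h import *
to(.581,.3535,.0735,0)
E
```

```text
dp [0.503 0.031 0.045] yaw -0.1 tilt [-0.007 -0.005 -1.   ] w 0.0578
ang [-0.002 -0.005  0.003]
```

>>> arm_command(series=[{"dp": [0,0.03,0.043],"angular": [0,-0.005,0.003],"gripper": 50},{"dp": [0.1,0,0],"angular": [0,0,0],"gripper": 50},{"dp": [0.16,0,0],"angular": [0,0,0],"gripper": 50},{"dp": [0.12,0,0],"angular": [0,0,0],"gripper": 50},{"dp": [0,0,0],"angular": [0,0,0],"gripper": 50},{"dp": [0,0,0],"angular": [0,0,0],"gripper": 50},{"dp": [0,0,0],"angular": [0,0,0],"gripper": 50},{"dp": [0,0,0],"angular": [0,0,0],"gripper": 50}])

```text
clock: 27.7
position: [0.5827, 0.3544, 0.0898]
ee_rot: [0.709, 0.002, 0.705, 0.0]
contact_force: [1.0, 1.1, -1.1]
width: 0.0576
```

```bash
python3 - <<'E'
from h import *
to(.581,.3535,.0735,0)
E
```

```text
dp [ 0.136 -0.008 -0.015] yaw -0.1 tilt [ 0.007  0.003 -1.   ] w 0.0576
ang [-0.002  0.004 -0.002]
```

>>> arm_command(series=[{"dp": [0.08,-0.008,-0.013],"angular": [0,0,0],"gripper": 50},{"dp": [0.05,0,0],"angular": [0,0,0],"gripper": 50},{"dp": [0,0,0],"angular": [0,0,0],"gripper": 50},{"dp": [0,0,0],"angular": [0,0,0],"gripper": 80},{"dp": [0,0,0],"angular": [0,0,0],"gripper": 80},{"dp": [-0.15,0,0],"angular": [0,0,0],"gripper": 80},{"dp": [-0.4,0,0],"angular": [0,0,0],"gripper": 80},{"dp": [-0.3,0,0],"angular": [0,0,0],"gripper": 80}])

```text
clock: 28.7
position: [0.5796, 0.3528, 0.178]
ee_rot: [0.708, 0.001, 0.706, -0.0]
contact_force: [0.1, 0.3, -0.2]
width: 0.08
```

```bash
python3 - <<'E'
from h import *
greens(grab("wrist"))
to(.502,.129,.15,0)
E
```

```text
green px [322. 199.] 3908 circ [581.5 353.8] r 30.8 top 0.0862
dp [ 0.262 -1.877 -0.664] yaw -0.1 tilt [ 0.012  0.005 -1.   ] w 0.0801
ang [-0.002  0.007 -0.003]
```

>>> arm_command(series=[{"dp": [0,-0.43,-0.16],"angular": [0,0,0],"gripper": 80},{"dp": [0,-0.43,-0.16],"angular": [0,0,0],"gripper": 80},{"dp": [0,-0.43,-0.16],"angular": [0,0,0],"gripper": 80},{"dp": [0,-0.43,-0.16],"angular": [0,0,0],"gripper": 80},{"dp": [0,-0.1,0],"angular": [0,0,0],"gripper": 80},{"dp": [0.25,0,0],"angular": [0,0.005,0],"gripper": 80},{"dp": [0.2,0,0],"angular": [0,0,0],"gripper": 80},{"dp": [0,0,0],"angular": [0,0,0],"gripper": 80}])

```text
clock: 29.75
position: [0.5118, 0.133, 0.1393]
ee_rot: [0.718, 0.004, 0.696, 0.004]
contact_force: [0.6, -0.3, 1.2]
width: 0.0801
```

```bash
python3 - <<'E'
from h import *
d=grab("wrist"); cv2.imwrite("pics/w4.png",d["image"]); greens(d)
to(.502,.129,.030,0)
E
```

```text
green px [305. 210.] 1722 circ [501.2 129.8] r 30.8 top 0.0449
dp [ 0.916 -0.046 -0.121] yaw -0.1 tilt [ 0.034  0.012 -0.999] w 0.08
ang [-0.     0.022 -0.008]
```

>>> arm_command(series=[{"dp": [0,-0.01,-0.09],"angular": [0,0.022,-0.008],"gripper": 80},{"dp": [0.2,0,0],"angular": [0,0,0],"gripper": 80},{"dp": [0.25,0,0],"angular": [0,0,0],"gripper": 80},{"dp": [0.22,0,0],"angular": [0,0,0],"gripper": 80},{"dp": [0,0,0],"angular": [0,0,0],"gripper": 80},{"dp": [0,0,0],"angular": [0,0,0],"gripper": 80},{"dp": [0,0,0],"angular": [0,0,0],"gripper": 80},{"dp": [0,0,0],"angular": [0,0,0],"gripper": 80}])

```text
clock: 30.8
position: [0.5141, 0.1364, 0.0706]
ee_rot: [0.716, 0.0, 0.699, 0.002]
contact_force: [0.3, -0.0, 0.1]
width: 0.0799
```

```bash
python3 - <<'E'
from h import *
to(.5012,.1298,.030,0)
E
```

```text
dp [ 0.336 -0.056 -0.115] yaw 0.1 tilt [ 0.024  0.004 -1.   ] w 0.0799
ang [ 0.002  0.015 -0.002]
```

>>> arm_command(series=[{"dp": [0,-0.05,-0.1],"angular": [0,0.015,0],"gripper": 80},{"dp": [0,0,0],"angular": [0,0,0],"gripper": 80},{"dp": [0,0,0],"angular": [0,0,0],"gripper": 80},{"dp": [0.1,0,0],"angular": [0,0,0],"gripper": 80},{"dp": [0.1,0,0],"angular": [0,0,0],"gripper": 80},{"dp": [0.05,0,0],"angular": [0,0,0],"gripper": 80},{"dp": [0,0,0],"angular": [0,0,0],"gripper": 80},{"dp": [0,0,0],"angular": [0,0,0],"gripper": 80}])

```text
clock: 31.8
position: [0.5008, 0.1299, 0.0379]
ee_rot: [0.706, 0.0, 0.708, 0.002]
contact_force: [0.0, -0.1, 0.3]
width: 0.0803
```

```bash
python3 - <<'E'
from h import *
to(.5012,.1298,.030,0)
E
```

```text
dp [ 0.066 -0.001  0.004] yaw 0.1 tilt [-0.002  0.003 -1.   ] w 0.0803
ang [ 0.001 -0.001 -0.002]
```

>>> arm_command(series=[{"dp": [0.065,0,0],"angular": [0,0,0],"gripper": 80},{"dp": [0,0,0],"angular": [0,0,0],"gripper": 80},{"dp": [0,0,0],"angular": [0,0,0],"gripper": 50},{"dp": [0,0,0],"angular": [0,0,0],"gripper": 50},{"dp": [0,0,0],"angular": [0,0,0],"gripper": 50},{"dp": [0,0,0],"angular": [0,0,0],"gripper": 50},{"dp": [0,0,0],"angular": [0,0,0],"gripper": 50},{"dp": [0,0,0],"angular": [0,0,0],"gripper": 50}])

```text
clock: 32.8
position: [0.5013, 0.1301, 0.0312]
ee_rot: [0.707, 0.0, 0.707, 0.002]
contact_force: [0.0, 0.3, 0.8]
width: 0.0578
```

>>> arm_command(series=[{"dp": [-0.3,0,0],"angular": [0,0,0],"gripper": 50},{"dp": [-0.45,0,0],"angular": [0,0,0],"gripper": 50},{"dp": [-0.45,0,0],"angular": [0,0,0],"gripper": 50},{"dp": [0,0.4,0.14],"angular": [0,0,0],"gripper": 50},{"dp": [0,0.42,0.15],"angular": [0,0,0],"gripper": 50},{"dp": [0,0.42,0.15],"angular": [0,0,0],"gripper": 50},{"dp": [0,0.42,0.15],"angular": [0,0,0],"gripper": 50},{"dp": [0,0,0],"angular": [0,0,0],"gripper": 50}])

```text
clock: 33.8
position: [0.5742, 0.3338, 0.1788]
ee_rot: [0.707, 0.002, 0.707, 0.001]
contact_force: [0.2, -1.0, -0.4]
width: 0.0573
```

```bash
python3 - <<'E'
from h import *
to(.5815,.354,.0885,0)
E
```

```text
dp [0.753 0.166 0.061] yaw -0.0 tilt [-0.001  0.004 -1.   ] w 0.0573
ang [-0.    -0.001 -0.002]
```

>>> arm_command(series=[{"dp": [0,0.155,0.055],"angular": [0,0,0],"gripper": 50},{"dp": [0,0,0],"angular": [0,0,0],"gripper": 50},{"dp": [0,0,0],"angular": [0,0,0],"gripper": 50},{"dp": [0.15,0,0],"angular": [0,0,0],"gripper": 50},{"dp": [0.22,0,0],"angular": [0,0,0],"gripper": 50},{"dp": [0.15,0,0],"angular": [0,0,0],"gripper": 50},{"dp": [0,0,0],"angular": [0,0,0],"gripper": 50},{"dp": [0,0,0],"angular": [0,0,0],"gripper": 50}])

```text
clock: 34.8
position: [0.5773, 0.3456, 0.1105]
ee_rot: [0.704, 0.001, 0.71, -0.002]
contact_force: [-0.6, 0.4, -0.4]
width: 0.0574
```

```bash
python3 - <<'E'
from h import *
to(.5815,.354,.0885,0)
E
```

```text
dp [0.183 0.07  0.036] yaw -0.2 tilt [-0.007 -0.003 -1.   ] w 0.0574
ang [-0.003 -0.005  0.002]
```

>>> arm_command(series=[{"dp": [-0.05,0.07,0.034],"angular": [0,-0.005,0.002],"gripper": 50},{"dp": [0,0,0],"angular": [0,0,0],"gripper": 50},{"dp": [0,0,0],"angular": [0,0,0],"gripper": 50},{"dp": [0.05,0,0],"angular": [0,0,0],"gripper": 50},{"dp": [0.08,0,0],"angular": [0,0,0],"gripper": 50},{"dp": [0,0,0],"angular": [0,0,0],"gripper": 50},{"dp": [0,0,0],"angular": [0,0,0],"gripper": 50},{"dp": [0,0,0],"angular": [0,0,0],"gripper": 50}])

```text
clock: 35.8
position: [0.5822, 0.3544, 0.1017]
ee_rot: [0.708, 0.002, 0.706, -0.001]
contact_force: [0.2, -0.3, -1.3]
width: 0.0576
```

```bash
python3 - <<'E'
from h import *
to(.5815,.354,.0885,0)
E
```

```text
dp [ 0.11  -0.004 -0.006] yaw -0.2 tilt [ 0.003  0.001 -1.   ] w 0.0576
ang [-0.003  0.002 -0.001]
```

>>> arm_command(series=[{"dp": [0.07,-0.004,-0.006],"angular": [0,0,0],"gripper": 50},{"dp": [0.04,0,0],"angular": [0,0,0],"gripper": 50},{"dp": [0,0,0],"angular": [0,0,0],"gripper": 50},{"dp": [0,0,0],"angular": [0,0,0],"gripper": 80},{"dp": [0,0,0],"angular": [0,0,0],"gripper": 80},{"dp": [-0.15,0,0],"angular": [0,0,0],"gripper": 80},{"dp": [-0.4,0,0],"angular": [0,0,0],"gripper": 80},{"dp": [-0.2,0,0],"angular": [0,0,0],"gripper": 80}])

```text
clock: 36.8
position: [0.581, 0.3537, 0.1812]
ee_rot: [0.708, 0.002, 0.706, -0.001]
contact_force: [0.0, -0.7, 0.4]
width: 0.08
```

```bash
cat >> h.py <<'E'
def plaques(d,zl=.008,zh=.024,roi=(.2,.75,-.45,.5)):
    P=cloud(d); X,Y,Z=P[...,0],P[...,1],P[...,2]; im=d["image"]
    m=(X>roi[0])&(X<roi[1])&(Y>roi[2])&(Y<roi[3])&(Z>zl)&(Z<zh)
    c,l,st,ce=cv2.connectedComponentsWithStats(m.astype(np.uint8))
    for i in range(1,c):
        if st[i,4]<100: continue
        q=P[l==i]; t=q[q[:,2]>np.percentile(q[:,2],90)-.003]
        b=im[l==i]; print("obj px",ce[i].round(),st[i,4],rect(t),"z",np.percentile(q[:,2],90).round(4),"bgr",np.median(b,0), "pts",t[:,:2].mean(0).round(4))
E
python3 - <<'E'
from h import *
greens(grab("wrist"))
to(.464,.006,.15,0)
plaques(grab("side"))
E
```

```text
green px [321. 203.] 4436 circ [581.8 353.4] r 31.0 top 0.1012
dp [ 0.271 -2.907 -0.975] yaw -0.2 tilt [ 0.006  0.002 -1.   ] w 0.0799
ang [-0.003  0.004 -0.002]
obj px [232. 150.] 663 (array([576.3, 340.9]), 138.7, 145.1, 47.3) z 0.0143 bgr [112. 160. 204.] pts [0.5722 0.3357]
obj px [314. 196.] 311 (array([572. , -19.1]), 24.6, 333.5, 0.0) z 0.0214 bgr [19. 27. 42.] pts [ 0.5717 -0.0423]
obj px [272. 204.] 237 (array([463.8,   2.5]), 55.5, 52.5, 61.6) z 0.0178 bgr [ 88. 105. 122.] pts [0.4635 0.0016]
obj px [418. 211.] 180 (array([ 708.9, -291.5]), 40.7, 87.8, 30.6) z 0.0229 bgr [91. 91. 96.] pts [ 0.7098 -0.293 ]
obj px [410. 229.] 334 (array([ 630.2, -323.9]), 71.0, 157.9, 39.9) z 0.0228 bgr [68. 40. 22.] pts [ 0.6329 -0.3322]
obj px [411. 245.] 218 (array([ 583.6, -363.8]), 25.2, 89.8, 22.8) z 0.0223 bgr [28. 30. 39.] pts [ 0.5835 -0.3639]
obj px [407. 252.] 406 (array([ 566.4, -381.7]), 87.2, 182.3, 44.6) z 0.0224 bgr [68. 40. 22.] pts [ 0.5571 -0.3759]
obj px [321. 252.] 344 (array([ 419.3, -234. ]), 54.0, 54.6, 19.5) z 0.0181 bgr [ 40.  43. 194.] pts [ 0.4177 -0.2349]
obj px [270. 255.] 357 (array([ 325.5, -160.4]), 55.6, 52.7, 69.3) z 0.018 bgr [158. 129. 223.] pts [ 0.3251 -0.1601]
obj px [295. 281.] 412 (array([ 307.7, -265.3]), 54.3, 52.3, 46.9) z 0.0181 bgr [ 63. 197. 228.] pts [ 0.3075 -0.2655]
obj px [353. 284.] 432 (array([ 391.3, -359.8]), 55.1, 54.1, 84.2) z 0.0184 bgr [ 98.5 146.5 202. ] pts [ 0.39   -0.3609]
obj px [311. 316.] 527 (array([ 262.6, -362.5]), 54.0, 54.0, 2.2) z 0.0181 bgr [160. 131. 227.] pts [ 0.2624 -0.3626]
```

Four bowls are nested, with the top at 101 mm (102 expected). Plaque B has been knocked to about (0.391, -0.360). Plaque A comes first.

>>> arm_command(series=[{"dp": [0,-0.46,-0.155],"angular": [0,0,0],"gripper": 80},{"dp": [0,-0.46,-0.155],"angular": [0,0,0],"gripper": 80},{"dp": [0,-0.46,-0.155],"angular": [0,0,0],"gripper": 80},{"dp": [0,-0.46,-0.155],"angular": [0,0,0],"gripper": 80},{"dp": [0,-0.46,-0.155],"angular": [0,0,0],"gripper": 80},{"dp": [0,-0.46,-0.155],"angular": [0,0,0],"gripper": 80},{"dp": [0,0,0],"angular": [0,0,0],"gripper": 80},{"dp": [0,0,0],"angular": [0,0,0],"gripper": 80}])

```text
clock: 37.9
position: [0.4642, 0.0145, 0.1767]
ee_rot: [0.708, 0.001, 0.706, -0.001]
contact_force: [-0.3, -0.1, -0.5]
width: 0.0794
```

>>> arm_command(series=[{"dp": [0,0,0],"angular": [-0.115,0,0],"gripper": 80},{"dp": [0,0,0],"angular": [-0.115,0,0],"gripper": 80},{"dp": [0,0,0],"angular": [-0.115,0,0],"gripper": 80},{"dp": [0,0,0],"angular": [-0.115,0,0],"gripper": 80},{"dp": [0,0,0],"angular": [-0.115,0,0],"gripper": 80},{"dp": [0,0,0],"angular": [-0.115,0,0],"gripper": 80},{"dp": [0,0,0],"angular": [-0.115,0,0],"gripper": 80},{"dp": [0,0,0],"angular": [-0.115,0,0],"gripper": 80}])

```text
clock: 38.9
position: [0.4674, 0.027, 0.1745]
ee_rot: [0.52, -0.481, 0.516, 0.483]
contact_force: [-0.0, 0.1, 0.1]
width: 0.08
```

```bash
python3 - <<'E'
from h import *
s=get_state(); print(s["qpos"].round(2),s["position"].round(3))
d=grab("wrist"); cv2.imwrite("pics/w5.png",d["image"]);plaques(d,zl=.012)
to(.464,.003,.15,85.5)
E
```

```text
[-0.1   0.16  1.81  0.01  1.17 -1.6 ] [0.467 0.027 0.175]
obj px [14. 45.] 1677 (array([ 312.7, -247.5]), 29.6, 57.5, 68.3) z 0.017 bgr [  0. 236. 251.] pts [ 0.3114 -0.2489]
obj px [115.  52.] 3072 (array([ 324.9, -155.8]), 55.6, 53.9, 63.1) z 0.0172 bgr [213. 170. 254.] pts [ 0.3245 -0.1553]
obj px [ 69. 155.] 2349 (array([ 417.4, -230.8]), 54.1, 55.9, 19.6) z 0.017 bgr [ 15.  17. 139.] pts [ 0.4168 -0.2299]
obj px [299. 182.] 2043 (array([463.6,   6.6]), 53.9, 54.0, 63.9) z 0.0171 bgr [139. 221. 253.] pts [0.4629 0.0067]
obj px [602. 236.] 934 (array([573.6, 340.4]), 13.9, 37.7, 54.1) z 0.0196 bgr [108.  169.  214.5] pts [0.5731 0.3377]
obj px [633. 214.] 136 (array([530.6, 380.6]), 36.9, 15.0, 9.8) z 0.013 bgr [154. 231. 253.] pts [0.5293 0.3806]
obj px [559. 252.] 135 (array([571.9, 304.8]), 33.7, 21.1, 50.7) z 0.013 bgr [ 83. 126. 160.] pts [0.5707 0.3047]
obj px [ 61. 282.] 871 (array([ 558.3, -289.5]), 106.3, 51.1, 43.8) z 0.023 bgr [113.  67.  31.] pts [ 0.5625 -0.2832]
obj px [551. 279.] 113 (array([606.6, 299.9]), 19.6, 34.0, 71.1) z 0.013 bgr [144. 222. 250.] pts [0.6068 0.301 ]
obj px [313. 273.] 224 (array([571.8,  18.8]), 172.6, 1.0, 85.6) z 0.0238 bgr [23. 37. 58.] pts [ 0.57   -0.0028]
obj px [ 36. 300.] 448 (array([ 580.4, -329.2]), 56.9, 26.4, 65.0) z 0.0229 bgr [40. 46. 57.] pts [ 0.5849 -0.3214]
obj px [ 34. 342.] 374 (array([ 644. , -344.6]), 1.8, 91.5, 8.7) z 0.0228 bgr [74. 44. 21.] pts [ 0.6437 -0.3435]
dp [ 0.203  0.015 -0.204] yaw 86.1 tilt [ 0.002  0.006 -1.   ] w 0.0801
ang [0.006 0.004 0.001]
```

View pics/w5.png

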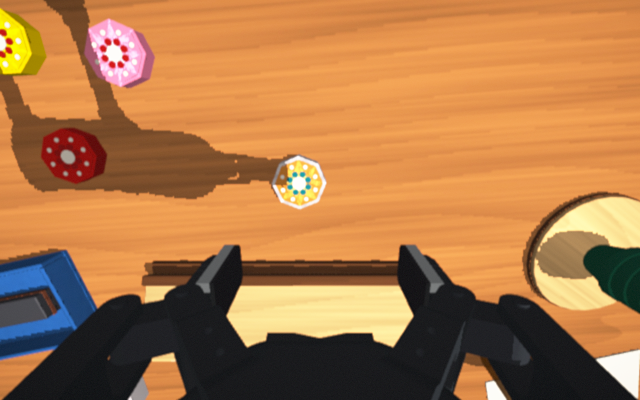

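>>> arm_command(series=[{"dp": [0,0,0],"angular": [0.082,0,0],"gripper": 80},{"dp": [0,0,0],"angular": [0.082,0,0],"gripper": 80},{"dp": [0,0,0],"angular": [0.082,0,0],"gripper": 80},{"dp": [0,-0.04,-0.165],"angular": [0,0,0],"gripper": 80},{"dp": [0.25,0,0],"angular": [0,0,0],"gripper": 80},{"dp": [0.4,0,0],"angular": [0,0,0],"gripper": 80},{"dp": [0.25,0,0],"angular": [0,0,0],"gripper": 80},{"dp": [0,0,0],"angular": [0,0,0],"gripper": 80}])

```text
clock: 39.95
position: [0.4676, 0.018, 0.0632]
ee_rot: [0.606, -0.368, 0.6, 0.371]
contact_force: [-0.7, -0.0, 0.3]
width: 0.0803
```

```bash
python3 - <<'E'
from h import *
d=grab("wrist"); plaques(d,zl=.012,roi=(.4,.53,-.06,.07))
to(.4636,.0066,.003,63.9)
E
```

```text
obj px [302. 222.] 4572 (array([464.1,   6.4]), 53.7, 54.9, 64.1) z 0.017 bgr [ 91. 168. 183.] pts [0.4629 0.0072]
dp [ 0.51  -0.004 -0.108] yaw 63.0 tilt [ 0.007  0.008 -1.   ] w 0.0802
ang [-0.01   0.006  0.002]
```

>>> arm_command(series=[{"dp": [0,0,-0.105],"angular": [-0.011,0.006,0],"gripper": 80},{"dp": [0,0,0],"angular": [0,0,0],"gripper": 80},{"dp": [0,0,0],"angular": [0,0,0],"gripper": 80},{"dp": [0.15,0,0],"angular": [0,0,0],"gripper": 80},{"dp": [0.15,0,0],"angular": [0,0,0],"gripper": 80},{"dp": [0.08,0,0],"angular": [0,0,0],"gripper": 80},{"dp": [0,0,0],"angular": [0,0,0],"gripper": 80},{"dp": [0,0,0],"angular": [0,0,0],"gripper": 80}])

```text
clock: 41.0
position: [0.469, 0.0053, 0.024]
ee_rot: [0.605, -0.379, 0.595, 0.37]
contact_force: [0.1, -0.2, 0.4]
width: 0.08
```

```bash
python3 - <<'E'
from h import *
to(.464,.0065,.003,63.9)
E
```

```text
dp [ 0.174  0.045 -0.01 ] yaw 63.9 tilt [ 0.018 -0.003 -1.   ] w 0.08
ang [0.    0.003 0.011]
```

>>> arm_command(series=[{"dp": [0.06,0.045,-0.01],"angular": [0,0.003,0.011],"gripper": 80},{"dp": [0.08,0,0],"angular": [0,0,0],"gripper": 80},{"dp": [0.03,0,0],"angular": [0,0,0],"gripper": 80},{"dp": [0,0,0],"angular": [0,0,0],"gripper": 80},{"dp": [0,0,0],"angular": [0,0,0],"gripper": 42},{"dp": [0,0,0],"angular": [0,0,0],"gripper": 42},{"dp": [0,0,0],"angular": [0,0,0],"gripper": 42},{"dp": [0,0,0],"angular": [0,0,0],"gripper": 42}], grip_force=60)

```text
clock: 42.0
position: [0.4644, 0.0066, 0.0035]
ee_rot: [0.6, -0.375, 0.6, 0.374]
contact_force: [-0.5, 1.4, -1.4]
width: 0.0526
```

```bash
python3 - <<'E'
from h import *
to(.464,.0065,.003,63.9)
E
```

```text
dp [ 0.004  0.002 -0.002] yaw 63.9 tilt [ 0.001  0.    -1.   ] w 0.0526
ang [0.    0.    0.001]
```

>>> arm_command(series=[{"dp": [-0.3,0,0],"angular": [0,0,0],"gripper": 42},{"dp": [-0.45,0,0],"angular": [0,0,0],"gripper": 42},{"dp": [-0.45,0,0],"angular": [0,0,0],"gripper": 42},{"dp": [0,0,0],"angular": [-0.08,0,0],"gripper": 42},{"dp": [0,0,0],"angular": [-0.08,0,0],"gripper": 42},{"dp": [0,0,0],"angular": [-0.08,0,0],"gripper": 42},{"dp": [0,0,0],"angular": [0,0,0],"gripper": 42},{"dp": [0,0,0],"angular": [0,0,0],"gripper": 42}])

```text
clock: 43.0
position: [0.4631, 0.0067, 0.1514]
ee_rot: [0.517, -0.482, 0.517, 0.482]
contact_force: [0.7, -0.6, -0.5]
width: 0.052
```

```bash
python3 - <<'E'
from h import *
for d in (np.load("wrist0.npz"),grab("wrist")):
    P=cloud(d); X,Y,Z=P[...,0],P[...,1],P[...,2]; hsv=cv2.cvtColor(d["image"],cv2.COLOR_BGR2HSV).astype(int)
    m=(X>.56)&(X<.7)&(abs(Y)<.19)&(Z>.02)&(Z<.07)&(hsv[...,2]>130)
    q=P[m]; A=np.c_[q[:,:2],np.ones(len(q))]
    for _ in range(5):
        c,*_=np.linalg.lstsq(A,q[:,2],rcond=None); r=abs(A@c-q[:,2])<.002; q=q[r];A=A[r]
    n=np.array([-c[0],-c[1],1]); n/=np.linalg.norm(n)
    print(len(q),n.round(4),"slope",np.degrees(np.arccos(n[2])).round(2),"yaw",np.degrees(np.arctan2(-n[1],-n[0])).round(2),c.round(4),rect(q),"zmin/max",np.percentile(q[:,2],[1,99]).round(4))
    # x at z=.025 for y=0
    print("origin-line x at y=0,z=.025:",((.025-c[2])/c[0]).round(4))
    m=(X>.55)&(X<.62)&(abs(Y)<.15)&(hsv[...,2]<110)&(Z>.015)&(Z<.045); print("ledge",rect(P[m]),np.percentile(Z[m],97))
to(.6,0,.15,85.5)
E
```

```text
19207 [-0.4189  0.0311  0.9075] slope 24.84 yaw -4.25 [ 0.4617 -0.0343 -0.2446] (array([619.8, -14.7]), 340.4, 77.3, 85.7) zmin/max [0.0248 0.0594]
origin-line x at y=0,z=.025: 0.5841
ledge (array([ 5.761e+02, -2.000e-01]), 300.6, 14.2, 85.6) 0.03321846911530744
5135 [-0.4154  0.0309  0.9091] slope 24.62 yaw -4.26 [ 0.4569 -0.034  -0.2417] (array([614.2, -14.6]), 337.4, 86.7, 85.4) zmin/max [0.0259 0.0588]
origin-line x at y=0,z=.025: 0.5836
ledge (array([5.723e+02, 4.000e-01]), 283.6, 8.9, 85.8) 0.030504548382428935
dp [ 0.012 -1.142  0.023] yaw 86.0 tilt [-0.  0. -1.] w 0.0522
ang [ 0.006  0.    -0.   ]
```

```bash
cat >> h.py <<'E'
def efr(yaw=-4.3,O=(.5829,-.0147,.025)):
    M=(R.from_euler("z",yaw,degrees=True)*R.from_euler("y",-25,degrees=True)).as_matrix(); return M,np.array(O)
def toe(x,y,z,off=.0035):
    M,O=efr(); T=toolT(); p=O+M@np.array([x,y,z+off])
    Rt=np.c_[-M[:,2],-M[:,0],M[:,1]]; assert np.linalg.det(Rt)>.9
    D=R.from_matrix(T[:3,:3].T@Rt)
    print("target",p.round(4),"world d",(p-T[:3,3]).round(4),"dp now",(T[:3,:3].T@(p-T[:3,3])/.12).round(3),"dp after rot",(Rt.T@(p-T[:3,3])/.12).round(3),"ang",(D.as_rotvec(degrees=True)/90).round(3),"w",round(get_state()["width"],4))
E
python3 -c "
from h import *
toe(.03,.06,.06)"
```

```text
target [0.5878 0.0451 0.0952] world d [ 0.1246  0.0384 -0.0562] dp now [ 0.468 -1.014  0.391] dp after rot [ 0.852 -0.719  0.397] ang [ 0.004  0.001 -0.278] w 0.0522
```

>>> arm_command(series=[{"dp": [0,0,0],"angular": [0.004,0,-0.093],"gripper": 42},{"dp": [0,0,0],"angular": [0,0,-0.093],"gripper": 42},{"dp": [0,0,0],"angular": [0,0,-0.093],"gripper": 42},{"dp": [0,-0.24,0.13],"angular": [0,0,0],"gripper": 42},{"dp": [0.1,-0.24,0.13],"angular": [0,0,0],"gripper": 42},{"dp": [0.2,-0.24,0.13],"angular": [0,0,0],"gripper": 42},{"dp": [0.3,0,0],"angular": [0,0,0],"gripper": 42},{"dp": [0,0,0],"angular": [0,0,0],"gripper": 42}])

```text
clock: 44.05
position: [0.5679, 0.0466, 0.1149]
ee_rot: [0.613, -0.578, 0.405, 0.356]
contact_force: [-0.7, 0.2, -0.9]
width: 0.0521
```

```bash
python3 -c "
from h import *
toe(.03,.06,.03)
d=grab('side'); cv2.imwrite('pics/s2.png',cv2.resize(d['image'][60:260,200:480],None,fx=2.5,fy=2.5))"
```

```text
target [0.6004 0.0442 0.068 ] world d [ 0.0325 -0.0024 -0.0469] dp now [ 0.468 -0.082  0.001] dp after rot [ 0.469 -0.081 -0.   ] ang [-0.007 -0.    -0.002] w 0.0521
```

View pics/s2.png

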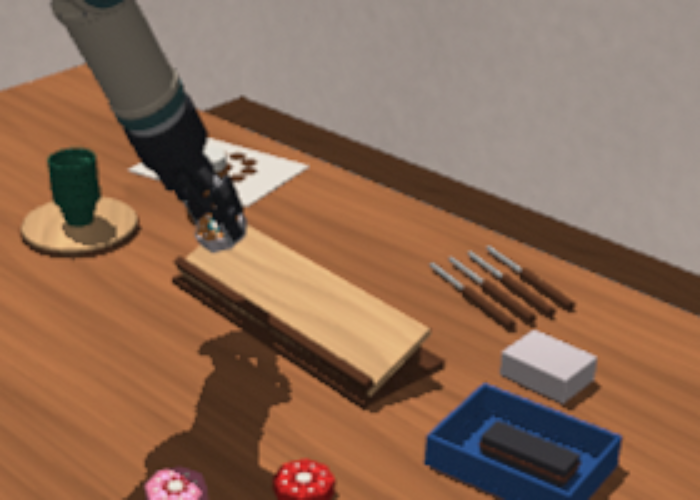

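The plaque is held parallel above the board, the stack stands on its board and the block is in the tray. I approach now.

>>> arm_command(series=[{"dp": [0,-0.08,0],"angular": [-0.007,0,0],"gripper": 42},{"dp": [0,0,0],"angular": [0,0,0],"gripper": 42},{"dp": [0.2,0,0],"angular": [0,0,0],"gripper": 42},{"dp": [0.2,0,0],"angular": [0,0,0],"gripper": 42},{"dp": [0.1,0,0],"angular": [0,0,0],"gripper": 42},{"dp": [0,0,0],"angular": [0,0,0],"gripper": 42},{"dp": [0,0,0],"angular": [0,0,0],"gripper": 42},{"dp": [0,0,0],"angular": [0,0,0],"gripper": 42}])

```text
clock: 45.1
position: [0.6065, 0.0429, 0.0754]
ee_rot: [0.613, -0.584, 0.398, 0.352]
contact_force: [-0.6, -0.5, -0.4]
width: 0.0521
```

```bash
python3 -c "
from h import *
toe(.029,.06,.0015)"
```

```text
target [0.6115 0.0433 0.0418] world d [ 0.005   0.0004 -0.0336] dp now [0.27  0.085 0.007] dp after rot [0.271 0.081 0.007] ang [-0.001 -0.     0.01 ] w 0.0521
```

>>> arm_command(series=[{"dp": [0.05,0.08,0.007],"angular": [0,0,0.01],"gripper": 42},{"dp": [0,0,0],"angular": [0,0,0],"gripper": 42},{"dp": [0.08,0,0],"angular": [0,0,0],"gripper": 42},{"dp": [0.08,0,0],"angular": [0,0,0],"gripper": 42},{"dp": [0.04,0,0],"angular": [0,0,0],"gripper": 42},{"dp": [0,0,0],"angular": [0,0,0],"gripper": 42},{"dp": [0,0,0],"angular": [0,0,0],"gripper": 42},{"dp": [0,0,0],"angular": [0,0,0],"gripper": 42}])

```text
clock: 46.1
position: [0.6111, 0.0435, 0.0422]
ee_rot: [0.611, -0.581, 0.403, 0.357]
contact_force: [0.3, -0.8, -1.0]
width: 0.0522
```

```bash
python3 -c "
from h import *
toe(.029,.06,.0015)"
```

```text
target [0.6115 0.0433 0.0418] world d [ 0.0004 -0.0002 -0.0004] dp now [ 0.004 -0.002 -0.001] dp after rot [ 0.004 -0.002 -0.001] ang [-0.001 -0.    -0.   ] w 0.0522
```

>>> arm_command(series=[{"dp": [0,0,0],"angular": [0,0,0],"gripper": 60},{"dp": [0,0,0],"angular": [0,0,0],"gripper": 78},{"dp": [0,0,0],"angular": [0,0,0],"gripper": 78},{"dp": [0,0,0],"angular": [0,0,0],"gripper": 78},{"dp": [-0.2,0,0],"angular": [0,0,0],"gripper": 78},{"dp": [-0.4,0,0],"angular": [0,0,0],"gripper": 78},{"dp": [-0.4,0,0],"angular": [0,0,0],"gripper": 78},{"dp": [0,0,0],"angular": [0,0,0],"gripper": 78}])

```text
clock: 47.1
position: [0.5604, 0.0474, 0.1548]
ee_rot: [0.611, -0.582, 0.402, 0.356]
contact_force: [0.6, 0.2, 0.1]
width: 0.0779
```

```bash
cat >> h.py <<'E'
def onboard(d):
    M,O=efr(); P=(cloud(d)-O)@M; X,Y,Z=P[...,0],P[...,1],P[...,2]
    m=(X>-.02)&(X<.09)&(abs(Y)<.18)&(Z>.010)&(Z<.03)
    c,l,st,ce=cv2.connectedComponentsWithStats(m.astype(np.uint8))
    for i in range(1,c):
        if st[i,4]>100:
            q=P[l==i]; t=q[q[:,2]>np.percentile(q[:,2],90)-.004]; print("board-frame",rect(t),"z",np.percentile(q[:,2],[50,90]).round(4),ce[i].round(),st[i,4])
E
python3 -c "
from h import *
d=grab('wrist'); onboard(d); cv2.imwrite('pics/w6.png',d['image'])
d=grab('side'); onboard(d); plaques(d,roi=(.3,.45,-.45,-.3))
to(.391,-.358,.15,85.7)"
```

```text
board-frame (array([25.8, 61. ]), 53.8, 54.0, 89.9) z [0.0163 0.0172] [320. 190.] 2773
board-frame (array([26.3, 57.5]), 55.1, 53.2, 33.8) z [0.0151 0.018 ] [299. 170.] 275
obj px [353. 284.] 432 (array([ 390.7, -360.7]), 53.5, 53.5, 43.4) z 0.0183 bgr [ 98.5 146.  202. ] pts [ 0.39   -0.3608]
dp [-0.468  1.036 -3.475] yaw 85.6 tilt [ 0.417 -0.032 -0.908] w 0.0777
ang [-0.001  0.     0.275]
```

View pics/w6.png

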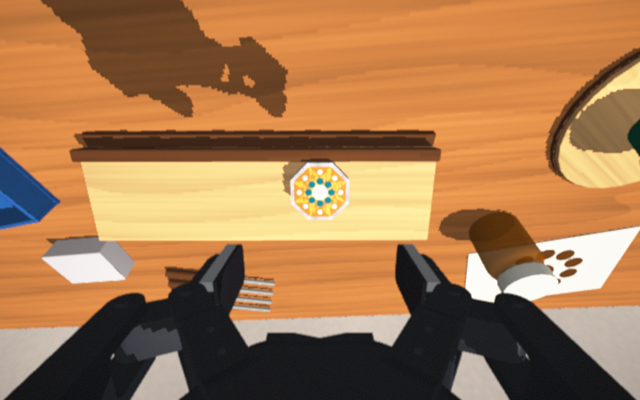

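Plaque A is seated (board frame x about 26 mm, flat, squared to the ledge). On to plaque B.

>>> arm_command(series=[{"dp": [0,0,0],"angular": [0,0,0.092],"gripper": 80},{"dp": [0,0,0],"angular": [0,0,0.092],"gripper": 80},{"dp": [0,0,0],"angular": [0,0,0.092],"gripper": 80},{"dp": [0,0.14,-0.42],"angular": [0,0,0],"gripper": 80},{"dp": [0,0.14,-0.42],"angular": [0,0,0],"gripper": 80},{"dp": [0,0.14,-0.42],"angular": [0,0,0],"gripper": 80},{"dp": [0,0.14,-0.42],"angular": [0,0,0],"gripper": 80},{"dp": [0,0,0],"angular": [0,0,0],"gripper": 80}])

```text
clock: 48.2
position: [0.4716, -0.1545, 0.1348]
ee_rot: [0.509, -0.469, 0.528, 0.493]
contact_force: [0.6, 0.6, -0.3]
width: 0.0799
```

```bash
python3 -c "
from h import *
to(.391,-.358,.15,85.7)"
```

```text
dp [-0.109  0.548 -1.741] yaw 85.7 tilt [-0.042  0.007 -0.999] w 0.0799
ang [ 0.     0.002 -0.027]
```

>>> arm_command(series=[{"dp": [-0.03,0.12,-0.42],"angular": [0,0,0],"gripper": 80},{"dp": [-0.03,0.12,-0.42],"angular": [0,0,0],"gripper": 80},{"dp": [-0.03,0.12,-0.42],"angular": [0,0,0],"gripper": 80},{"dp": [-0.03,0.12,-0.4],"angular": [0,0,0],"gripper": 80},{"dp": [0,0,0],"angular": [0,0,-0.027],"gripper": 80},{"dp": [0,0,0],"angular": [0,0,0],"gripper": 80},{"dp": [0,0,0],"angular": [0,0,0],"gripper": 80},{"dp": [0,0,0],"angular": [0,0,0],"gripper": 80}])

```text
clock: 49.2
position: [0.4016, -0.3495, 0.1393]
ee_rot: [0.519, -0.475, 0.515, 0.489]
contact_force: [0.4, -0.2, 0.1]
width: 0.08
```

```bash
python3 -c "
from h import *
d=grab('wrist'); cv2.imwrite('pics/w7.png',d['image']); plaques(d,zl=.012,roi=(.3,.48,-.45,-.28))
to(.391,-.358,.05,85.7)"
```

```text
obj px [382.  90.] 315 (array([ 313.4, -284.6]), 26.8, 9.0, 0.3) z 0.0169 bgr [  0. 254. 255.] pts [ 0.3117 -0.2843]
obj px [307. 182.] 2607 (array([ 390.3, -357.1]), 53.9, 54.1, 81.3) z 0.0171 bgr [110. 221. 253.] pts [ 0.3895 -0.357 ]
dp [ 0.744  0.076 -0.091] yaw 86.0 tilt [-0.009  0.018 -1.   ] w 0.0805
ang [ 0.003  0.011 -0.007]
```

View pics/w7.png

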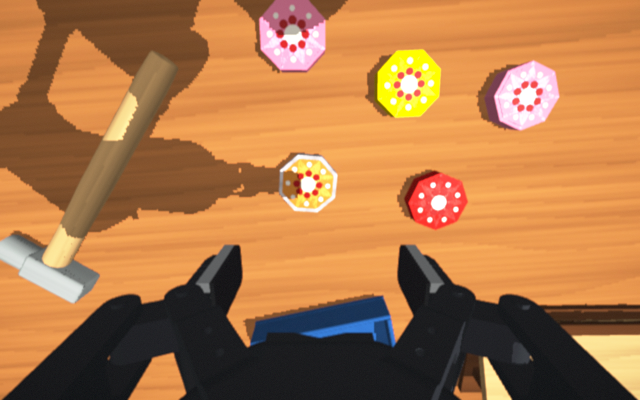

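Plaque B is at px (307,182): white sides, ochre face, and about 4.7° off the current jaw yaw.

>>> arm_command(series=[{"dp": [0,0.08,-0.075],"angular": [0.052,0.011,-0.007],"gripper": 80},{"dp": [0,0,0],"angular": [0,0,0],"gripper": 80},{"dp": [0.2,0,0],"angular": [0,0,0],"gripper": 80},{"dp": [0.3,0,0],"angular": [0,0,0],"gripper": 80},{"dp": [0.2,0,0],"angular": [0,0,0],"gripper": 80},{"dp": [0,0,0],"angular": [0,0,0],"gripper": 80},{"dp": [0,0,0],"angular": [0,0,0],"gripper": 80},{"dp": [0,0,0],"angular": [0,0,0],"gripper": 80}])

```text
clock: 50.25
position: [0.3977, -0.3572, 0.0565]
ee_rot: [0.535, -0.466, 0.534, 0.461]
contact_force: [0.4, 0.8, -0.4]
width: 0.0801
```

```bash
python3 -c "
from h import *
d=grab('wrist'); plaques(d,zl=.012,roi=(.3,.48,-.45,-.3))
to(.3903,-.3571,.0035,81.3)"
```

```text
obj px [317. 212.] 5008 (array([ 390.4, -357.1]), 54.0, 54.5, 81.6) z 0.0171 bgr [ 77.5 153.5 176. ] pts [ 0.3893 -0.3569]
dp [ 0.442  0.065 -0.005] yaw 81.8 tilt [ 0.007 -0.005 -1.   ] w 0.08
ang [ 0.006 -0.002  0.005]
```

>>> arm_command(series=[{"dp": [0,0.062,-0.005],"angular": [0.004,0,0.005],"gripper": 80},{"dp": [0,0,0],"angular": [0,0,0],"gripper": 80},{"dp": [0.15,0,0],"angular": [0,0,0],"gripper": 80},{"dp": [0.15,0,0],"angular": [0,0,0],"gripper": 80},{"dp": [0.07,0,0],"angular": [0,0,0],"gripper": 80},{"dp": [0,0,0],"angular": [0,0,0],"gripper": 80},{"dp": [0,0,0],"angular": [0,0,0],"gripper": 80},{"dp": [0,0,0],"angular": [0,0,0],"gripper": 80}])

```text
clock: 51.3
position: [0.3912, -0.3595, 0.0149]
ee_rot: [0.535, -0.465, 0.537, 0.458]
contact_force: [0.4, -0.4, 0.2]
width: 0.0801
```

```bash
python3 -c "
from h import *
to(.3903,-.3571,.0035,81.4)"
```

```text
dp [0.095 0.011 0.02 ] yaw 81.4 tilt [ 0.003 -0.01  -1.   ] w 0.0801
ang [ 0.    -0.006  0.003]
```

>>> arm_command(series=[{"dp": [0.06,0.01,0.018],"angular": [0,-0.006,0],"gripper": 80},{"dp": [0.035,0,0],"angular": [0,0,0],"gripper": 80},{"dp": [0,0,0],"angular": [0,0,0],"gripper": 80},{"dp": [0,0,0],"angular": [0,0,0],"gripper": 42},{"dp": [0,0,0],"angular": [0,0,0],"gripper": 42},{"dp": [0,0,0],"angular": [0,0,0],"gripper": 42},{"dp": [0,0,0],"angular": [0,0,0],"gripper": 42},{"dp": [0,0,0],"angular": [0,0,0],"gripper": 42}])

```text
clock: 52.3
position: [0.3907, -0.3575, 0.0037]
ee_rot: [0.537, -0.463, 0.535, 0.46]
contact_force: [-0.1, 0.2, 0.3]
width: 0.0519
```

>>> arm_command(series=[{"dp": [-0.3,0,0],"angular": [0,0,0],"gripper": 42},{"dp": [-0.45,0,0],"angular": [0,0,0],"gripper": 42},{"dp": [-0.45,0,0],"angular": [0,0,0],"gripper": 42},{"dp": [0,0,0],"angular": [-0.048,0,-0.093],"gripper": 42},{"dp": [0,0,0],"angular": [0,0,-0.093],"gripper": 42},{"dp": [0,0,0],"angular": [0,0,-0.093],"gripper": 42},{"dp": [0,0,0],"angular": [0,0,0],"gripper": 42},{"dp": [0,0,0],"angular": [0,0,0],"gripper": 42}])

```text
clock: 53.3
position: [0.4167, -0.3425, 0.1675]
ee_rot: [0.605, -0.568, 0.432, 0.353]
contact_force: [-0.1, 0.8, -0.4]
width: 0.0518
```

```bash
python3 -c "
from h import *
toe(.03,-.06,.06)"
```

```text
target [ 0.5788 -0.0746  0.0952] world d [ 0.1621  0.2679 -0.0723] dp now [ 0.924 -0.773  2.392] dp after rot [ 1.044 -0.815  2.328] ang [-0.023 -0.023 -0.028] w 0.0518
```

>>> arm_command(series=[{"dp": [0,0,0],"angular": [-0.023,-0.023,-0.028],"gripper": 42},{"dp": [0.1,-0.13,0.38],"angular": [0,0,0],"gripper": 42},{"dp": [0.1,-0.13,0.38],"angular": [0,0,0],"gripper": 42},{"dp": [0.1,-0.13,0.38],"angular": [0,0,0],"gripper": 42},{"dp": [0.1,-0.13,0.38],"angular": [0,0,0],"gripper": 42},{"dp": [0.1,-0.13,0.38],"angular": [0,0,0],"gripper": 42},{"dp": [0.1,-0.1,0.3],"angular": [0,0,0],"gripper": 42},{"dp": [0,0,0],"angular": [0,0,0],"gripper": 42}])

```text
clock: 54.3
position: [0.5818, -0.075, 0.1466]
ee_rot: [0.607, -0.574, 0.416, 0.36]
contact_force: [0.5, -0.4, -1.3]
width: 0.0519
```

```bash
python3 -c "
from h import *
toe(.03,-.06,.03)"
```

```text
target [ 0.5914 -0.0755  0.068 ] world d [ 0.0096 -0.0005 -0.0785] dp now [0.632 0.187 0.007] dp after rot [0.627 0.204 0.002] ang [-0.008 -0.007 -0.017] w 0.0519
```

>>> arm_command(series=[{"dp": [0,0.2,0],"angular": [-0.008,-0.007,-0.017],"gripper": 42},{"dp": [0,0,0],"angular": [0,0,0],"gripper": 42},{"dp": [0.2,0,0],"angular": [0,0,0],"gripper": 42},{"dp": [0.25,0,0],"angular": [0,0,0],"gripper": 42},{"dp": [0.15,0,0],"angular": [0,0,0],"gripper": 42},{"dp": [0,0,0],"angular": [0,0,0],"gripper": 42},{"dp": [0,0,0],"angular": [0,0,0],"gripper": 42},{"dp": [0,0,0],"angular": [0,0,0],"gripper": 42}])

```text
clock: 55.3
position: [0.6028, -0.0813, 0.0777]
ee_rot: [0.612, -0.585, 0.399, 0.351]
contact_force: [-0.4, -0.6, -0.9]
width: 0.0522
```

```bash
python3 -c "
from h import *
toe(.029,-.06,.0015)"
```

```text
target [ 0.6025 -0.0763  0.0418] world d [-0.0003  0.005  -0.0359] dp now [0.267 0.136 0.042] dp after rot [0.269 0.132 0.041] ang [-0.001 -0.003  0.009] w 0.0522
```

>>> arm_command(series=[{"dp": [0,0.13,0.04],"angular": [0,0,0.009],"gripper": 42},{"dp": [0,0,0],"angular": [0,0,0],"gripper": 42},{"dp": [0.1,0,0],"angular": [0,0,0],"gripper": 42},{"dp": [0.1,0,0],"angular": [0,0,0],"gripper": 42},{"dp": [0.05,0,0],"angular": [0,0,0],"gripper": 42},{"dp": [0,0,0],"angular": [0,0,0],"gripper": 42},{"dp": [0,0,0],"angular": [0,0,0],"gripper": 42},{"dp": [0,0,0],"angular": [0,0,0],"gripper": 42}])

```text
clock: 56.3
position: [0.6019, -0.0762, 0.0422]
ee_rot: [0.61, -0.582, 0.404, 0.355]
contact_force: [-0.4, -0.4, -1.5]
width: 0.0522
```

```bash
python3 -c "
from h import *
toe(.029,-.06,.0015)"
```

```text
target [ 0.6025 -0.0763  0.0418] world d [ 0.0006 -0.0001 -0.0004] dp now [ 0.005 -0.003 -0.001] dp after rot [ 0.005 -0.003 -0.001] ang [-0.001 -0.003  0.001] w 0.0522
```

>>> arm_command(series=[{"dp": [0,0,0],"angular": [0,0,0],"gripper": 60},{"dp": [0,0,0],"angular": [0,0,0],"gripper": 78},{"dp": [0,0,0],"angular": [0,0,0],"gripper": 78},{"dp": [0,0,0],"angular": [0,0,0],"gripper": 78},{"dp": [-0.2,0,0],"angular": [0,0,0],"gripper": 78},{"dp": [-0.4,0,0],"angular": [0,0,0],"gripper": 78},{"dp": [-0.4,0,0],"angular": [0,0,0],"gripper": 78},{"dp": [-0.4,0,0],"angular": [0,0,0],"gripper": 78}])

```text
clock: 57.3
position: [0.529, -0.07, 0.1958]
ee_rot: [0.609, -0.581, 0.405, 0.357]
contact_force: [0.9, -0.8, 0.7]
width: 0.0781
```

```bash
python3 -c "
from h import *
d=grab('wrist'); onboard(d); cv2.imwrite('pics/w8.png',d['image'])
d=grab('side'); onboard(d); greens(d,lo=.06,hi=.12); plaques(d,roi=(.2,.5,-.45,.3)); cv2.imwrite('pics/s3.png',d['image'])
d=grab('scene'); greens(d,lo=.06,hi=.12); cv2.imwrite('pics/e3.png',d['image'])
P=cloud(d); m=(P[...,2]>.06)&(P[...,0]>.68)&(P[...,0]<.77)&(P[...,1]>.2)&(P[...,1]<.3); print('jar',rect(P[m]))
m=(P[...,2]>.025)&(P[...,0]>.68)&(P[...,0]<.79)&(P[...,1]>-.35)&(P[...,1]<-.2)&(P[...,2]<.05); print('offcut',rect(P[m]))
m=(P[...,2]>.012)&(P[...,0]>.25)&(P[...,0]<.45)&(P[...,1]>-.63)&(P[...,1]<-.42)&(P[...,2]<.05); print('hammer',rect(P[m]))
e=np.load('scene0.npz'); P=cloud(e); m=(P[...,2]>.012)&(P[...,0]>.25)&(P[...,0]<.45)&(P[...,1]>-.63)&(P[...,1]<-.42)&(P[...,2]<.05); print('hammer0',rect(P[m]))
"
```

```text
board-frame (array([26.2, 61.1]), 55.0, 53.9, 45.0) z [0.0163 0.0173] [430. 182.] 2103
board-frame (array([ 25.9, -59.3]), 54.1, 53.6, 1.0) z [0.0163 0.0173] [320. 183.] 2018
board-frame (array([23.4, 56.9]), 59.4, 63.6, 85.2) z [0.0154 0.0181] [300. 170.] 256
board-frame (array([ 26.5, -61.8]), 54.7, 55.7, 60.0) z [0.0155 0.0179] [328. 187.] 298
green px [229. 129.] 311 circ [582.  349.8] r 34.7 top 0.0989
obj px [321. 252.] 348 (array([ 418.4, -233.6]), 56.0, 53.6, 63.0) z 0.0181 bgr [16. 18. 88.] pts [ 0.4179 -0.2351]
obj px [270. 255.] 349 (array([ 325.8, -159.4]), 54.2, 56.2, 14.9) z 0.018 bgr [158. 130. 223.] pts [ 0.3243 -0.16  ]
obj px [295. 281.] 419 (array([ 307.4, -265.6]), 55.4, 52.2, 46.9) z 0.018 bgr [ 27.  90. 108.] pts [ 0.3075 -0.2658]
obj px [311. 316.] 528 (array([ 262.3, -362.7]), 55.8, 53.1, 40.7) z 0.0181 bgr [141.  117.5 203. ] pts [ 0.2624 -0.3628]
green px [422. 285.] 522 circ [582.4 352.7] r 31.4 top 0.0987
jar (array([724.4, 258.8]), 54.4, 56.3, 72.3)
offcut (array([ 730.5, -280.1]), 62.9, 86.1, 2.8)
hammer (array([ 364.8, -544.1]), 28.8, 236.9, 49.4)
hammer0 (array([ 363.4, -543.2]), 30.5, 233.5, 50.3)
```

View pics/s3.png

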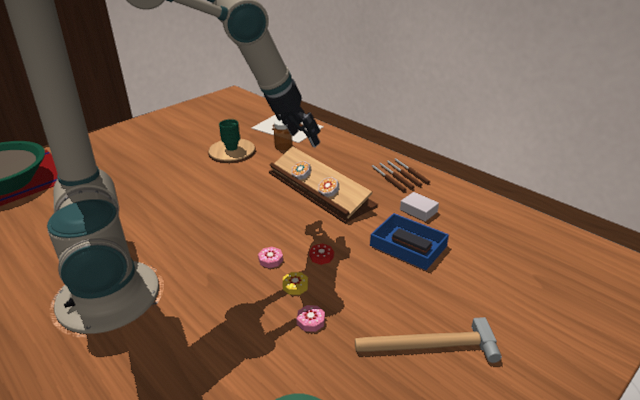

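The side view shows both plaques on the easel at (301,171) and (328,186), the four-bowl stack at (229,135) and the block in the tray at (411,240). Nothing else has moved, and the only octagons left are the pink, red and yellow decoys.

```bash
python3 -c "
from rig import sign_off
print(sign_off())"
```

```text
the job is handed in; nothing more can be done
None
```

The job is done and handed in at about 57 s on the robot's clock. I put the rubbing block in the blue tray, then nested the bowls on the board, then laid the plaques on the easel.

- **Block:** it lies flat inside the tray. Its measured top was 28 mm against 27 mm expected.
- **Bowls:** all four are nested upright at (0.582, 0.353), within about 1 mm of the board's measured centre. The wrist camera put the top at 101 mm against 102 mm expected. The side and scene cameras read 99 mm in the final check; I put that down to those views being coarser.
- **Plaques:** I found two, and both lie flat and inlay up with a flat edge to the ledge. Their centres read about 26 mm up the slope, where a seated plaque should read 27 mm. They are about 120 mm apart, centre to centre.
- **Knock during the run:** the second plaque was shifted about 3 cm while the arm was elsewhere, so I measured it again before picking it up.
- **Left in place:** the hammer measured within 2 mm of its start. The jar and the offcut read within a few millimetres of their first positions, which is inside the measuring noise.

The final side and scene readings of the plaques' and bowls' outlines were a few millimetres looser than the wrist camera's, but the close views all agreed with the expected sizes.

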